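Load the stream-plate carrier and raise its handle

ROBOT

A 7-joint arm with a two-finger parallel gripper is mounted at the origin on the work surface; the furniture and walls round the work are solid. World frame = base frame: x ahead of the robot, y to its left, z up, the work surface at z = 0. Lengths are in mm, angles in rad, forces in N, time in s.
With the tool pointing down it reaches from about 350 to 900 mm from the base axis. Payload 7.2 kg.
Tool frame: the origin (TCP) lies midway between the tips of the shut fingers; the grasp point (between the pads) lies 19 mm behind it; z points along the fingers, y is the direction in which the jaws open and shut (so a half turn about z gives the same grasp; the last joint's range is limited). The gripper opens to 88 mm and grips with 3 to 60 N. Pads are 20 mm wide; open, the fingers measure 115 mm over their backs; the gripper's body (75 mm by 178 mm) begins 61 mm behind the grasp point.
Start: joints at [-1.251, 0.411, -0.013, 1.596, 0.006, 1.134, -0.082], TCP at [236.355, 578.589, 222.653] pointing down, gripper open.
Joint ranges: [-2.95, 2.95], [-0.29, 1.99], [-1.47, 1.44], [0.14, 2.54], [-1.03, 4.17], [0.13, 1.85], [-2.86, 2.86]. Speed limits (rad/s): [2.39, 2.39, 3.01, 3.01, 3.14, 3.14, 3.14].

INTERFACE

Orientations are given as a rotation vector (axis times angle).
In Python, from plant import arm, cams, job gives the robot as it stands.
- The arm moves only by the tool jog_arm, never from a script. Its argument "rows" is a list of rows, each a list of 3 entries, a list of its own where there are three numbers: the opening, from 0 (shut) to 1 (fully open), then the shift along the tool's x, y, z in cm, then the turn, a rotation vector about the tool's x, y, z in degrees. In form: [[claw, [dx, dy, dz], [ax, ay, az]], ...]. A call has 1 to 20 rows; each row is the pose to reach, as a shift and turn from the pose commanded when the call began, along the tool's axes at that moment; what a row does not reach only later rows make up. A row lasts 1/10 s, in which the tool goes at most 50 mm and 8.59 degrees, less where a joint would pass 70% of its speed; a pose out of reach is approached as far as the arm can. A call with a gripper value outside its range is refused whole. The fingers move at their own pace and stop on an object; "force" is the grip in N (left out, the last holds). Time passes only in rows, so rows that repeat a pose let the fingers close. It gives the time, the measured TCP pose, the force and the opening at its end, in the units of the state.
- arm.state(): the state, without advancing time (a new reading comes with each control period).
- cams.capture(name): name is "scene" or "top"; returns a dict with "image" (420x560x3 uint8, blue, green, red), "fx", "fy", "cx", "cy" (pixels), "k1" (the pictures are not rectified: a ray, as slopes to the right and down, at radius r is drawn at 1 + k1 r^2 times it, then the intrinsics apply), "T" (4x4, takes a point from camera to world coordinates). Camera axes: x right, y down, z forward; pixel columns grow to the right and rows downward; lengths in mm; the calibration is good to about 2 mm. A picture is of the moment at which its call begins. There is no depth.
- job.finish_job(): hands the job in, once; it reports no verdict.
The state is a dict: "t": time; "qpos": joint angles; "joint_velocities": joint speeds; "effort": joint torques, N m; "position": TCP position; "ee_rot": TCP orientation; "ft_force": force on the tool from outside, world axes, zero at the start; "torque": the same for the moment, N m; "width": finger opening in mm.
Only numpy, scipy, OpenCV 4.12 (cv2) and the standard library are available. Lean on these libraries where they do the work, as an engineer would, in place of code of your own. Each camera call takes 0.05 s, during which the arm holds its last target.

TASK

Get the sampling-plate carrier ready to be taken to the stream: move the blue-capped and the yellow-capped plate from the draining stand into the carrier slots marked in their own colours, upright and fully home, not letting go until each stands on the slot floor. Then swing the carrier's handle up and over until it seats against its end stop. Leave the two black-capped plates where they are and do not upset the bottle or the measuring cylinder.

Things in the scene. Friction and masses are not known exactly. Their poses are not given: they have to be found in the camera images.
- carrier: Grey rack, 132 (x) x 118 (y) x 65 mm high, fixed to the bench; origin: centre of underside, z up. Three upright slots along its y axis, open above, at x = -45 mm (blue marks), 0 (already loaded), +45 mm (yellow marks). Each slot is a pair of facing grooves in the toothed end walls. Floor at z = 10, tooth tops at 65, seated plates' tops at 95 mm. Handle hinge at x = 0, z = 70 mm.
- blue_slot (a point): Centre of the floor of the blue-marked slot (carrier x = -45, z = 10 mm); axes as the carrier's. The underside centre of the blue-capped plate belongs here. Grooves 10 mm wide for the 8 mm plate, 55 mm deep, with 5 mm rounded lead-ins at the top; 104 mm from groove bottom to groove bottom; teeth reach in to y = +-42 mm, free between.
- yellow_slot (a point): Centre of the floor of the yellow-marked slot (carrier x = +45, z = 10 mm), built like the blue one; axes as the carrier's. The underside centre of the yellow-capped plate belongs here.
- carry_handle (a joint): Angle of the carrier's wire handle about its hinge line (along carrier y). 0 = level towards the carrier's -x side, pi/2 = upright, 1.75 = hard end stop just past upright. Starts 0.2 to 0.55 rad up. The hinge is stiff (0.13 N m) and stays where it is left. Its legs run outside the end walls at y = +-68 mm; it passes over the seated plates.
- handle_grip (a point): Middle of the handle's black cross-bar sleeve: 14 mm diameter, 70 mm long, along the carrier's y axis, 95 mm from the hinge line. At handle angle q it lies at carrier x = -95 cos q, z = 70 + 95 sin q mm.
- drain_stand: White stand, 132 (x) x 116 (y) x 40 mm high, fixed to the bench; origin: centre of underside, z up. Three loose slots like the carrier's, 13 mm wide, at x = -45, 0, +45 mm; floor at z = 10 mm, teeth up to z = 40 mm. Holds the blue-, the yellow- and one black-capped plate in any order, upright, tops at z = 95 mm.
- blue_plate: White ceramic sampling plate with a blue cap: flat slab 8 mm thick (its x) x 100 mm wide (y) x 85 mm high (z), about 0.14 kg, standing on edge. Origin: centre of its underside. The lowest 6 mm are 6 mm thick and 96 mm wide; the cap is the top 22 mm, also 8 mm thick. To be gripped across its thickness. Either face may look forward.
- yellow_plate: White plate with a yellow cap, same build as the blue-capped plate.
- spare_plate: White plate with a black cap standing in the draining stand, same build as the blue-capped plate. To be left there.
- loaded_plate: White plate with a black cap standing in the carrier's middle slot, same build as the blue-capped plate. To be left there.
- cylinder: Clear measuring cylinder, 40 mm foot, 170 mm high, loose, standing between carrier and stand. Origin: centre of its underside.
- bottle: White reagent bottle with a blue cap, 41 mm diameter, 80 mm high, loose, standing between carrier and stand on the robot's side. Origin: centre of its underside.
There are look-alikes about, which are no part of the job. What is shaped like the blue_plate but red is not meant.

How it is judged:
By the outcome, as a careful person would: the job done as asked, in the order asked, and still so for the second after the job is handed in, with the robot touching nothing.
It also fails if it takes over 72 s, if anything falls off the work surface, if the arm or the gripper's body presses on something with over 40 N, if the wrist force passes 120 N, or if a joint passes its speed limit or range.

## Working session

There is one attempt and no reset: what is moved stays moved. The work goes in short steps, Python scripts to look and compute and a tool call to move; the robot and the scene stay as the last step left them, time stands still between calls to the robot, and variables do not carry over. Pictures are saved under pics/ and viewed, and the job is handed in when it is done.

Besides the shell and the picture viewer there is one more tool, called after "Call:" as name([rows], argument=value, ...), one row to a line, values as JSON. jog_arm: Moves the arm, as the interface text tells. Its arguments: {"type":"object","properties":{"rows":{"type":"array"},"force":{"type":"number"}},"required":["rows"]}

```bash
ls; mkdir -p pics; python3 - <<'E'
from plant import arm,cams,job
import cv2,numpy as np
s=arm.state()
for k in s: print(k,np.round(s[k],3))
for n in ("scene","top"):
    c=cams.capture(n); cv2.imwrite(f"pics/{n}0.png",c["image"])
    print(n,c["fx"],c["fy"],c["cx"],c["cy"],c["k1"]); print(np.round(c["T"],3))
print(arm.state()["t"])
E
```

```text
pics
t 0.0
qpos [-1.251  0.412 -0.013  1.597  0.006  1.134 -0.082]
joint_velocities [ 0.    -0.002  0.    -0.001  0.001  0.    -0.002]
effort [ 0.0000e+00 -5.8796e+01  6.4200e-01 -2.9106e+01 -5.4000e-02  1.9000e-02
  0.0000e+00]
position [236.198 578.11  221.802]
ee_rot [-6.050e-01 -3.083e+00  2.000e-03]
ft_force [-0.055 -0.69   0.071]
torque [ 0.039 -0.044 -0.003]
width 88.266
scene 438.9172119399691 438.9172119399691 279.85584186367254 208.02906678338726 -0.13825098057139026
[[-5.45000e-01 -4.56000e-01  7.03000e-01 -1.95378e+02]
 [-8.38000e-01  2.81000e-01 -4.68000e-01  4.18529e+02]
 [ 1.60000e-02 -8.44000e-01 -5.36000e-01  6.17342e+02]
 [ 0.00000e+00  0.00000e+00  0.00000e+00  1.00000e+00]]
top 433.45286919840527 433.45286919840527 278.91128507279024 201.272180854013 -0.013557230701477983
[[-2.500000e-02 -9.840000e-01  1.740000e-01  3.267130e+02]
 [-1.000000e+00  2.300000e-02 -1.200000e-02 -2.315300e+01]
 [ 8.000000e-03 -1.740000e-01 -9.850000e-01  1.142358e+03]
 [ 0.000000e+00  0.000000e+00  0.000000e+00  1.000000e+00]]
0.1
```

View pics/scene0.png

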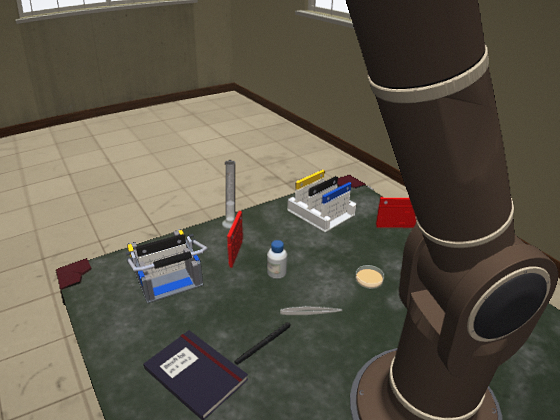

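View pics/top0.png

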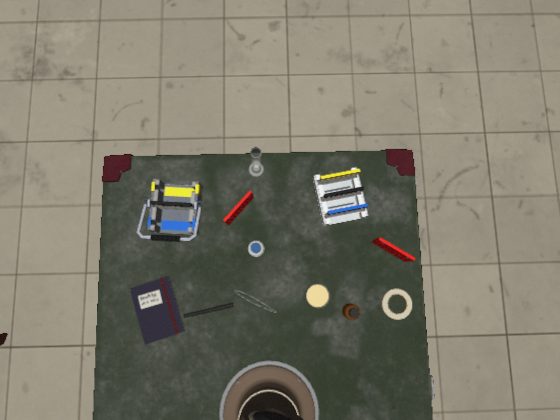

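The scene view shows the carrier at about (165,265), the stand at (320,203), the cylinder at (230,195), the bottle at (277,260) and two red look-alikes at (235,240) and (397,212). The top view shows the carrier at (173,210) with the handle's black sleeve at (165,238), and the stand at (341,196). In the stand the order is yellow, black, blue, from far to near.

```bash
python3 - <<'E'
import cv2,numpy as np
t=cv2.imread("pics/top0.png"); s=cv2.imread("pics/scene0.png")
def crop(im,x,y,w,h,n,f):
    cv2.imwrite(n,cv2.resize(im[y:y+h,x:x+w],None,fx=f,fy=f,interpolation=cv2.INTER_CUBIC))
crop(t,128,165,100,85,"pics/c1.png",7)
crop(t,300,155,85,80,"pics/c2.png",7)
crop(s,115,220,110,90,"pics/c3.png",6)
crop(s,275,160,95,80,"pics/c4.png",7)
E
```

```text
(no output)
```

View pics/c1.png

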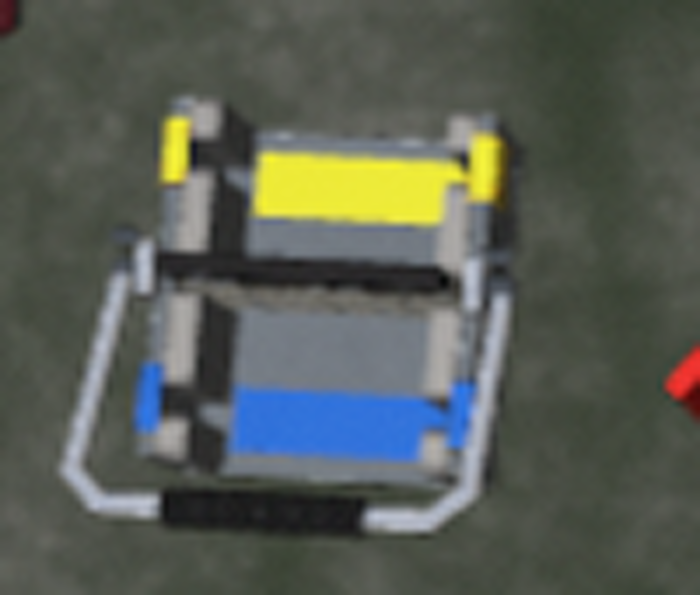

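View pics/c2.png

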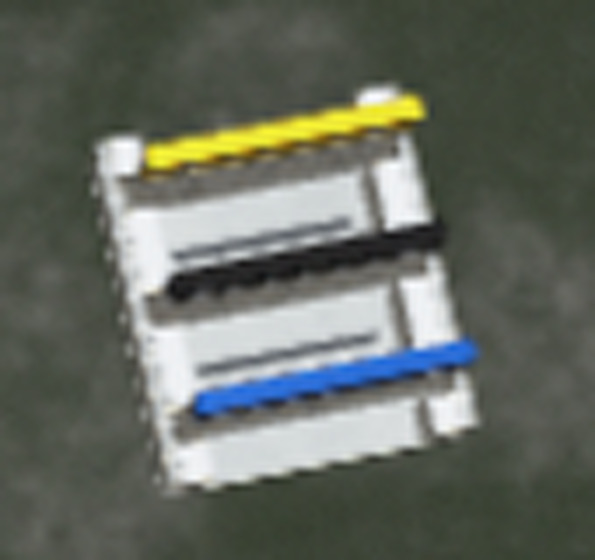

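View pics/c3.png

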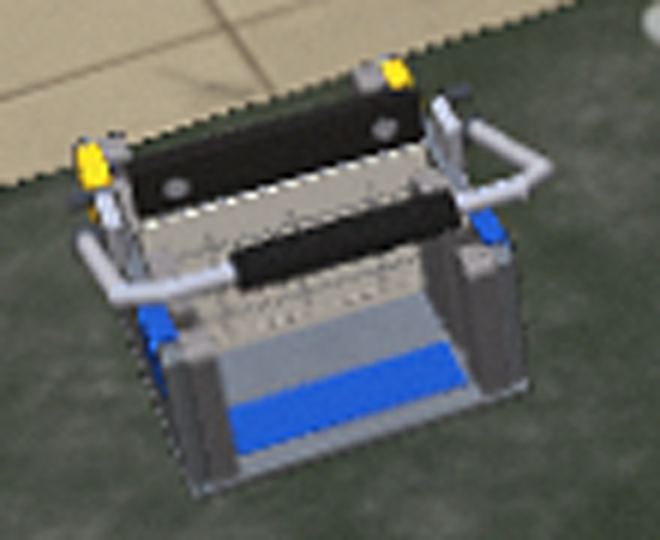

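View pics/c4.png

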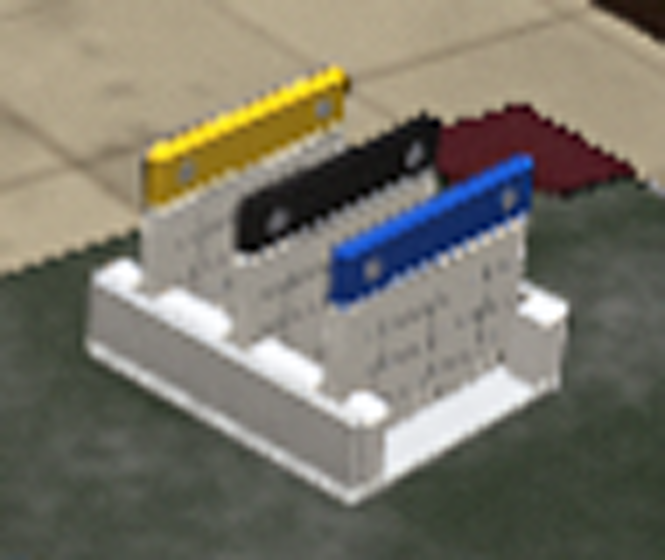

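```bash
cat > h.py <<'E'
import cv2,numpy as np
from plant import arm,cams,job
def K(c): return np.array([[c["fx"],0,c["cx"]],[0,c["fy"],c["cy"]],[0,0,1.]])
def ray(c,uv):
    uv=np.asarray(uv,float).reshape(-1,1,2)
    n=cv2.undistortPoints(uv,K(c),np.array([c["k1"],0,0,0,0.]))[:,0]
    d=np.c_[n,np.ones(len(n))]@c["T"][:3,:3].T
    return c["T"][:3,3],d
def onplane(c,uv,z):
    o,d=ray(c,uv); return o+d*((z-o[2])/d[:,2])[:,None]
def proj(c,P):
    P=np.asarray(P,float).reshape(-1,3); Ti=np.linalg.inv(c["T"])
    r,_=cv2.projectPoints(P,cv2.Rodrigues(Ti[:3,:3])[0],Ti[:3,3],K(c),np.array([c["k1"],0,0,0,0.])); return r[:,0]
def tri(ca,a,cb,b):
    o1,d1=ray(ca,a);o2,d2=ray(cb,b);d1=d1[0];d2=d2[0]
    s=np.linalg.lstsq(np.c_[d1,-d2],o2-o1,rcond=None)[0]
    p,q=o1+d1*s[0],o2+d2*s[1]; return (p+q)/2,np.linalg.norm(p-q)
def score(im,col):
    f=im.astype(np.float32); b,g,r=f[...,0],f[...,1],f[...,2]
    return {"blue":b-r-20*0,"yellow":np.minimum(r,g)-b}[col]
def blobs(im,col,f=4,th=70,amin=6):
    s=cv2.resize(score(im,col),None,fx=f,fy=f,interpolation=cv2.INTER_CUBIC)
    m=(s>th).astype(np.uint8)
    cs,_=cv2.findContours(m,cv2.RETR_EXTERNAL,cv2.CHAIN_APPROX_NONE)
    out=[]
    for k in cs:
        a=cv2.contourArea(k)/f/f
        if a>amin: out.append((a,(k[:,0].astype(float)+.5)/f-.5))
    return sorted(out,key=lambda t:-t[0])
E
python3 - <<'E'
from h import *
for n in ("top","scene"):
    c=cams.capture(n)
    for col in ("blue","yellow"):
        for a,k in blobs(c["image"],col):
            r=cv2.minAreaRect(k.astype(np.float32))
            print(n,col,round(a),"c",np.round(r[0],1),"size",np.round(r[1],1),round(r[2],1),"corners",np.round(cv2.boxPoints(r),1).tolist())
E
```

```text
top blue 292 c [177.9 224.9] size [11.1 35.1] 89.1 corners [[160.1999969482422, 219.60000610351562], [195.39999389648438, 219.10000610351562], [195.5, 230.1999969482422], [160.39999389648438, 230.8000030517578]]
top blue 129 c [347.5 208.3] size [ 3.8 41.1] 78.6 corners [[327.0, 210.60000610351562], [367.20001220703125, 202.39999389648438], [368.0, 206.10000610351562], [327.70001220703125, 214.3000030517578]]
top blue 61 c [255.2 247.4] size [9.  8.8] 90.0 corners [[250.89999389648438, 242.89999389648438], [259.6000061035156, 242.89999389648438], [259.6000061035156, 251.89999389648438], [250.89999389648438, 251.89999389648438]]
top blue 30 c [148.8 221.3] size [3.6 9.9] 4.1 corners [[146.60000610351562, 226.10000610351562], [147.3000030517578, 216.1999969482422], [150.89999389648438, 216.39999389648438], [150.1999969482422, 226.3000030517578]]
top yellow 288 c [181.6 191.1] size [12.3 36. ] 84.9 corners [[163.10000610351562, 186.60000610351562], [199.0, 183.39999389648438], [200.10000610351562, 195.60000610351562], [164.1999969482422, 198.89999389648438]]
top yellow 141 c [340.2 173.
[... 1443 characters left out ...]
422], [199.6999969482422, 260.0], [196.1999969482422, 262.0]]
scene yellow 212 c [309.7 178.7] size [ 8.4 32.8] 65.7 corners [[293.0, 181.60000610351562], [322.8999938964844, 168.10000610351562], [326.3999938964844, 175.6999969482422], [296.5, 189.1999969482422]]
scene yellow 31 c [129.9 247.1] size [7.4 5. ] 77.5 corners [[126.69999694824219, 244.0], [131.60000610351562, 242.89999389648438], [133.1999969482422, 250.1999969482422], [128.3000030517578, 251.3000030517578]]
scene yellow 16 c [180.6 231.8] size [5.1 4. ] 68.2 corners [[177.8000030517578, 230.1999969482422], [181.60000610351562, 228.6999969482422], [183.39999389648438, 233.39999389648438], [179.6999969482422, 234.89999389648438]]
```

```bash
python3 - <<'E'
from h import *
np.set_printoptions(suppress=True,precision=1)
t=cams.capture("top"); s=cams.capture("scene")
B=lambda c,col,i: blobs(c["image"],col)[i][1]
def edge(k,far=True,ends=3):
    # upper contour: min v per column, fit line, and u extents
    us=np.round(k[:,0]*4)/4; cols=np.unique(us)
    pts=np.array([[u,k[us==u,1].min() if far else k[us==u,1].max()] for u in cols])
    inn=pts[(pts[:,0]>pts[0,0]+ends)&(pts[:,0]<pts[-1,0]-ends)]
    p=np.polyfit(inn[:,0],inn[:,1],1)
    for _ in range(3):
        r=np.abs(np.polyval(p,inn[:,0])-inn[:,1]); p=np.polyfit(inn[r<=max(.4,np.median(r)*2),0],inn[r<=max(.4,np.median(r)*2),1],1)
    u=np.array([pts[0,0],pts[-1,0]]); return np.c_[u,np.polyval(p,u)]
for col,it,isc in (("blue",1,1),("yellow",1,0)):
    for c,i,n in ((t,it,"top"),(s,isc,"scene")):
        e=edge(B(c,col,i)); P=onplane(c,e,95); d=P[1]-P[0]
        ux=d[:2]/np.linalg.norm(d[:2]); nrm=np.array([-ux[1],ux[0]])
        if nrm[0]<0:nrm=-nrm
        m=P.mean(0)[:2]-4*nrm
        print(col,n,"edge px",e.tolist(),P[:,:2].tolist(),"len",np.linalg.norm(d),"yaw deg of normal",np.degrees(np.arctan2(nrm[1],nrm[0])),"centre",m)
# carrier floor panels
for col,i in (("blue",0),("yellow",0)):
    k=B(t,col,i); f=edge(k,True,6); n_=edge(k,False,6)
    for nm,e in (("far",f),("near",n_)):
        P=onplane(t,e,10); d=P[1]-P[0]; print("carrier",col,nm,e.tolist(),P[:,:2].tolist(),np.degrees(np.arctan2(-d[0],d[1])))
k=B(s,"blue",0); 
for far in(True,False):
    e=edge(k,far,6);P=onplane(s,e,10);d=P[1]-P[0];print("carrier scene blue",far,P[:,:2].tolist(),np.degrees(np.arctan2(-d[0],d[1])))
print(arm.state()["t"])
E
```

```text
blue top edge px [[327.5, 210.58203966797035], [367.5, 202.76497525740285]] [[485.7828393087018, -154.5281902817369], [502.87839655269374, -253.81954624412054]] len 100.75232725019995 yaw deg of normal 9.769157762909172 centre [ 490.4 -204.9]
blue scene edge px [[322.0, 195.00169133192387], [350.5, 180.72558139534885]] [[485.9121728193272, -152.5699551930914], [504.00059337949517, -256.3087276385888]] len 105.30395940732804 yaw deg of normal 9.890945092673636 centre [ 491.  -205.1]
yellow top edge px [[320.5, 175.23299325053054], [360.0, 168.05488553734818]] [[574.9088768355639, -141.07424895975294], [591.0346257685419, -240.40326330985926]] len 100.62948310715437 yaw deg of normal 9.221334880329518 centre [ 579.  -191.4]
yellow scene edge px [[295.5, 180.8507524490088], [324.0, 168.2854599200905]] [[574.5695842414657, -138.60677053124135], [591.6767021797303, -241.07512950167035]] len 103.88656349233231 yaw deg of normal 9.478130356538886 centre [ 579.2 -190.5]
carrier blue far [[160.5, 219.60327695560247], [195.5, 221.71092318534178]] [[485.0357807839509, 275.30446948308315], [477.29085202217254, 183.25573522095954]] 175.19049351515358
carrier blue near [[160.5, 229.04416376306617], [195.5, 230.91001742160273]] [[460.0791080296287, 274.74797892456684], [453.0161189371833, 183.05262910562033]] 175.5953931404796
carrier yellow far [[164.0, 186.22956741326297], [199.0, 188.0648770311813]] [[574.5813615204921, 268.01149828458125], [567.4089129783212, 174.7162866226027]] 175.6038015780397
carrier yellow near [[164.0, 195.2756097560975], [199.0, 197.07814258911813]] [[550.0093259828637, 267.48423018945294], [542.9663851769101, 174.53635986864361]] 175.66680619640644
carrier scene blue True [[486.1518324751844, 270.98241318759494], [478.2812595257467, 186.0255863410908]] 174.70711029863452
carrier scene blue False [[461.04401694739704, 279.98370134304116], [454.0399244299292, 196.71777962834105]] 175.1917612088788
0.3
```

```bash
python3 - <<'E'
from h import *
np.set_printoptions(suppress=True,precision=1)
t=cams.capture("top"); s=cams.capture("scene")
print("sleeve",tri(t,[165.6,238.1],s,[172.8,260.3]))
print(t["T"][:3,3])
# dark masks
for c,n in((t,"top"),(s,"scene")):
    x0,x1,y0,y1=(125,225,165,250) if n=="top" else (110,220,220,315)
    im=cv2.resize(c["image"],None,fx=4,fy=4,interpolation=cv2.INTER_CUBIC)
    m=(im.max(2)<42).astype(np.uint8); mm=np.zeros_like(m); mm[y0*4:y1*4,x0*4:x1*4]=m[y0*4:y1*4,x0*4:x1*4]
    mm=cv2.morphologyEx(mm,cv2.MORPH_OPEN,np.ones((5,5)))
    for k in cv2.findContours(mm,0,1)[0]:
        if cv2.contourArea(k)>250:
            r=cv2.minAreaRect(k); print(n,(np.array(r[0])+.5)/4-.5,np.array(r[1])/4,r[2],((cv2.boxPoints(r)+.5)/4-.5).tolist())
for nm,uv in (("yl",[152.6,186]),("yr",[197.3,188.6]),("bl",[148.8,221.3])): print(nm,onplane(t,uv,63))
print("cap far corners", onplane(t,[[151,202.3],[192.4,204.3]],95))
E
```

```text
sleeve (array([426.9, 237.1, 107. ]), np.float64(1.1726917207983076))
[ 326.7  -23.2 1142.4]
top [165.  237.6] [28.2  5.6] 3.2397005558013916 [[150.6934814453125, 239.5817413330078], [151.01153564453125, 233.9629364013672], [179.213623046875, 235.5592803955078], [178.89556884765625, 241.17808532714844]]
scene [172.3 259.6] [ 7.1 37.8] 73.61045837402344 [[153.14332580566406, 261.48724365234375], [189.39015197753906, 250.82640075683594], [191.3925323486328, 257.634521484375], [155.1457061767578, 268.29534912109375]]
scene [160.9 244.8] [ 9.7 50.3] 74.81416320800781 [[135.3698272705078, 246.65855407714844], [183.92808532714844, 233.4784698486328], [186.4696502685547, 242.84217834472656], [137.91139221191406, 256.02227783203125]]
yl [[564.3 283.4  63. ]]
yr [[554.9 169.8  63. ]]
bl [[474.  290.5  63. ]]
cap far corners [[516.5 277.1  95. ]
 [509.1 175.7  95. ]]
```

```bash
cat >> h.py <<'E'
from scipy.spatial.transform import Rotation as Rn
np.set_printoptions(suppress=True,precision=2)
def Rd(a):
    a=np.radians(a); y=np.array([np.cos(a),np.sin(a),0]); z=np.array([0,0,-1.]); return np.c_[np.cross(y,z),y,z]
def go(p,a=None,s=None):
    s=s or arm.state(); R=Rn.from_rotvec(s["ee_rot"]).as_matrix()
    if a is None: rv=np.zeros(3)
    else: rv=np.degrees(Rn.from_matrix(R.T@Rd(a)).as_rotvec())
    sh=R.T@(np.array(p)-s["position"])/10
    print("shift cm",sh,"turn",rv)
def st():
    s=arm.state(); R=Rn.from_rotvec(s["ee_rot"]).as_matrix()
    print("t",s["t"],"pos",s["position"],"yaw(y)",np.degrees(np.arctan2(R[1,1],R[0,1])),"tilt",np.degrees(np.arccos(-R[2,2])),"F",s["ft_force"],"w",s["width"],"q",s["qpos"]); return s
E
python3 - <<'E'
from h import *
st(); go((490.6,-205,220),9.5);go((490.6,-205,220),189.5)
E
```

```text
t 0.4 pos [236.32 578.52 222.52] yaw(y) 67.78428225256641 tilt 0.012413517872604987 F [-0.77 -0.59 -0.65] w 88.00516775805741 q [-1.25  0.41 -0.01  1.6   0.01  1.13 -0.08]
shift cm [-53.17 -62.92   0.27] turn [-0.01  0.01 58.28]
shift cm [-53.17 -62.92   0.27] turn [  -0.01   -0.01 -121.72]
```

Call:
jog_arm([
  [0.4,[-53.2,-62.9,0],[0,0,58.3]],
  [0.4,[-53.2,-62.9,0],[0,0,58.3]],
  [0.4,[-53.2,-62.9,0],[0,0,58.3]],
  [0.4,[-53.2,-62.9,0],[0,0,58.3]],
  [0.4,[-53.2,-62.9,0],[0,0,58.3]],
  [0.4,[-53.2,-62.9,0],[0,0,58.3]],
  [0.4,[-53.2,-62.9,0],[0,0,58.3]],
  [0.4,[-53.2,-62.9,0],[0,0,58.3]],
  [0.4,[-53.2,-62.9,0],[0,0,58.3]],
  [0.4,[-53.2,-62.9,0],[0,0,58.3]],
  [0.4,[-53.2,-62.9,0],[0,0,58.3]],
  [0.4,[-53.2,-62.9,0],[0,0,58.3]],
  [0.4,[-53.2,-62.9,0],[0,0,58.3]],
  [0.4,[-53.2,-62.9,0],[0,0,58.3]],
  [0.4,[-53.2,-62.9,0],[0,0,58.3]],
  [0.4,[-53.2,-62.9,0],[0,0,58.3]],
  [0.4,[-53.2,-62.9,0],[0,0,58.3]],
  [0.4,[-53.2,-62.9,0],[0,0,58.3]],
  [0.4,[-53.2,-62.9,0],[0,0,58.3]],
  [0.4,[-53.2,-62.9,0],[0,0,58.3]],
])

```text
t: 2.4
position: [490.8, -203.4, 222.5]
ee_rot: [-2.028, -2.398, -0.001]
ft_force: [0.6, -0.4, -0.3]
width: 35.1
```

```bash
python3 - <<'E'
from h import *
s=st(); go((490.6,-205,60),9.5)
for n in ("top","scene"):
    c=cams.capture(n); cv2.imwrite(f"pics/{n}1.png",c["image"])
E
```

```text
t 2.4 pos [ 490.83 -203.41  222.49] yaw(y) 9.565422436784425 tilt 0.06449721682644322 F [ 0.57 -0.44 -0.33] w 35.07068569675708 q [-0.29  0.3   0.74  1.86 -0.23  1.07  0.71]
shift cm [-0.17 -0.05 16.25] turn [-0.01 -0.06  0.07]
```

View pics/scene1.png

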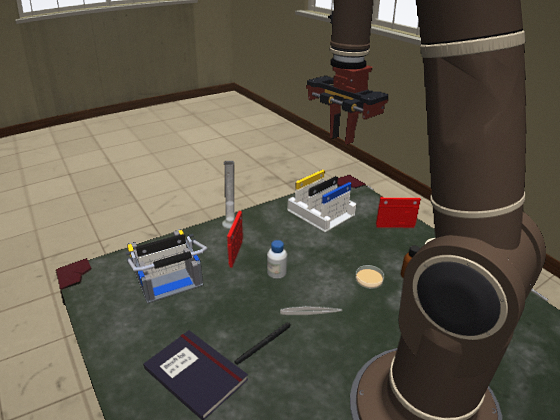

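Call:
jog_arm([
  [0.4,[-0.1,-0.1,4],[0,0,0]],
  [0.4,[-0.2,-0.1,8],[0,0,0]],
  [0.4,[-0.2,-0.1,12],[0,0,0]],
  [0.4,[-0.2,-0.1,14],[0,0,0]],
  [0.4,[-0.2,-0.1,15.5],[0,0,0]],
  [0.4,[-0.2,-0.1,16.2],[0,0,0]],
  [0.4,[-0.2,-0.1,16.2],[0,0,0]],
  [0.05,[-0.2,-0.1,16.2],[0,0,0]],
  [0.0,[-0.2,-0.1,16.2],[0,0,0]],
  [0.0,[-0.2,-0.1,16.2],[0,0,0]],
  [0.0,[-0.2,-0.1,16.2],[0,0,0]],
  [0.0,[-0.2,-0.1,16.2],[0,0,0]],
  [0.0,[-0.2,-0.1,16.2],[0,0,0]],
], force=35)

```text
t: 3.8
position: [490.7, -207.0, 61.2]
ee_rot: [2.03, 2.397, 0.001]
ft_force: [-1.0, 1.2, 5.7]
width: 7.6
```

```bash
python3 - <<'E'
from h import *
s=st(); 
for n in ("top","scene"):
    c=cams.capture(n); cv2.imwrite(f"pics/{n}2.png",c["image"])
im=np.hstack([cv2.resize(cv2.imread("pics/scene2.png")[100:240,240:400],None,fx=2.5,fy=2.5),cv2.resize(cv2.imread("pics/top2.png")[130:270,270:430],None,fx=2.5,fy=2.5)])
cv2.imwrite("pics/m2.png",im)
E
```

```text
t 3.8 pos [ 490.75 -207.04   61.19] yaw(y) 9.484429398724808 tilt 0.05449452611778357 F [-0.95  1.18  5.7 ] w 7.648460914394642 q [-0.16  0.52  0.61  2.01 -0.44  0.75  0.89]
```

View pics/m2.png

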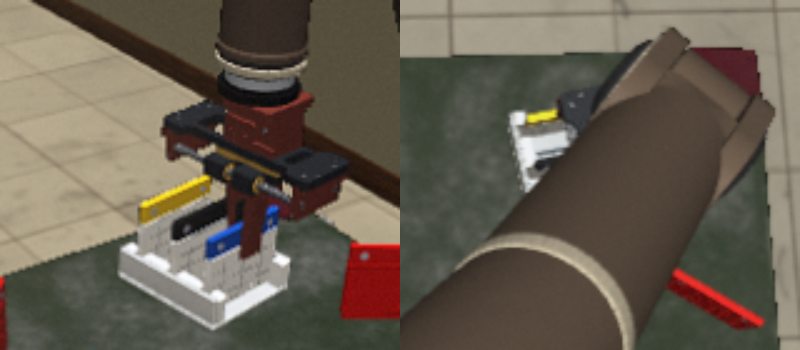

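Blue plate gripped (7.6 mm opening), with its cap between the fingers at (245,235) in the crop. I lift it next.

Call:
jog_arm([
  [0,[0,0,-1],[0,0,0]],
  [0,[0,0,-3],[0,0,0]],
  [0,[0,0,-6],[0,0,0]],
  [0,[0,0,-10],[0,0,0]],
  [0,[0,0,-14],[0,0,0]],
  [0,[0,0,-17],[0,0,0]],
  [0,[0,0,-18.5],[0,0,0]],
  [0,[0,0,-19],[0,0,0]],
  [0,[0,0,-19],[0,0,0]],
])

```text
t: 4.8
position: [490.3, -207.0, 251.0]
ee_rot: [2.03, 2.397, 0.001]
ft_force: [-1.1, -0.4, -1.6]
width: 7.6
```

```bash
python3 - <<'E'
from h import *
s=st(); go((469.3,234,250),-4.6)
E
```

```text
t 4.8 pos [ 490.29 -206.96  250.97] yaw(y) 9.48606288138916 tilt 0.04202062370101093 F [-1.07 -0.44 -1.65] w 7.595350139659425 q [-0.31  0.27  0.77  1.82 -0.21  1.13  0.69]
shift cm [43.84  5.2   0.11] turn [ 0.04 -0.01 14.09]
```

Call:
jog_arm([
  [0,[1.5,0.2,0],[0,0,0.5]],
  [0,[4.5,0.6,0],[0,0,1.5]],
  [0,[8.5,1.0,0],[0,0,2.7]],
  [0,[12.5,1.5,0],[0,0,4]],
  [0,[16.5,2,0],[0,0,5.3]],
  [0,[20.5,2.4,0],[0,0,6.6]],
  [0,[24.5,2.9,0],[0,0,7.9]],
  [0,[28.5,3.4,0],[0,0,9.2]],
  [0,[32.5,3.9,0],[0,0,10.5]],
  [0,[36.5,4.4,0],[0,0,11.7]],
  [0,[40,4.8,0],[0,0,12.9]],
  [0,[42.5,5,0],[0,0,13.7]],
  [0,[43.8,5.2,0],[0,0,14.1]],
  [0,[43.8,5.2,0],[0,0,14.1]],
  [0,[43.8,5.2,0],[0,0,14.1]],
  [0,[43.8,5.2,0],[0,0,14.1]],
])

```text
t: 6.4
position: [469.8, 231.6, 250.5]
ee_rot: [2.311, 2.127, -0.001]
ft_force: [-0.6, -0.7, -2.0]
width: 7.9
```

```bash
cat >> h.py <<'E'
def pic2(tag,sc=(90,80,190,250),tp=(110,130,160,140),f=2.2):
    t=cams.capture("top"); s=cams.capture("scene")
    a=cv2.resize(s["image"][sc[1]:sc[1]+sc[3],sc[0]:sc[0]+sc[2]],None,fx=f,fy=f,interpolation=cv2.INTER_CUBIC)
    b=cv2.resize(t["image"][tp[1]:tp[1]+tp[3],tp[0]:tp[0]+tp[2]],None,fx=f,fy=f,interpolation=cv2.INTER_CUBIC)
    H=max(a.shape[0],b.shape[0]); o=np.zeros((H,a.shape[1]+b.shape[1],3),np.uint8); o[:a.shape[0],:a.shape[1]]=a;o[:b.shape[0],a.shape[1]:]=b
    cv2.imwrite(f"pics/{tag}.png",o); return t,s
E
python3 - <<'E'
from h import *
s=st(); t,c=pic2("m3")
for cc,n in((t,"top"),(c,"scene")):
  for a,k in blobs(cc["image"],"blue"):
    r=cv2.minAreaRect(k.astype(np.float32)); print(n,round(a),np.array(r[0]),np.array(r[1]),cv2.boxPoints(r).round(1).tolist())
E
```

```text
t 6.4 pos [469.82 231.58 250.53] yaw(y) -4.754470686890468 tilt 0.035878913107790775 F [-0.61 -0.65 -1.98] w 7.910216006885228 q [-1.01  0.22  0.55  1.83 -0.13  1.12 -0.5 ]
top 296 [177.89 224.94] [11.15 35.63] [[160.0, 219.6999969482422], [195.60000610351562, 219.10000610351562], [195.8000030517578, 230.1999969482422], [160.1999969482422, 230.8000030517578]]
top 63 [255.25 247.38] [9.02 9.02] [[248.89999389648438, 247.39999389648438], [255.1999969482422, 241.0], [261.6000061035156, 247.39999389648438], [255.3000030517578, 253.8000030517578]]
top 62 [162.75 209.61] [15.91  4.44] [[154.6999969482422, 211.39999389648438], [154.89999389648438, 207.0], [170.8000030517578, 207.8000030517578], [170.60000610351562, 212.1999969482422]]
scene 327 [172.18 285.53] [ 8.98 40.43] [[151.5, 287.29998779296875], [190.10000610351562, 275.20001220703125], [192.8000030517578, 283.70001220703125], [154.1999969482422, 295.8999938964844]]
scene 292 [136.76 173.24] [13.12 25.41] [[122.9000015258789, 169.8000030517578], [147.60000610351562, 163.89999389648438], [150.60000610351562, 176.60000610351562], [125.9000015258789, 182.60000610351562]]
scene 207 [172.13 165.46] [12.3  19.38] [[161.39999389648438, 161.5], [180.3000030517578, 157.39999389648438], [182.89999389648438, 169.39999389648438], [164.0, 173.5]]
scene 74 [277.   244.12] [ 8.   11.75] [[271.1000061035156, 240.10000610351562], [282.8999938964844, 240.10000610351562], [282.8999938964844, 248.10000610351562], [271.1000061035156, 248.10000610351562]]
scene 35 [140.87 274.1 ] [8.72 5.79] [[136.8000030517578, 270.79998779296875], [142.39999389648438, 269.1000061035156], [144.89999389648438, 277.3999938964844], [139.3000030517578, 279.1000061035156]]
scene 23 [196.1  257.57] [7.84 4.13] [[192.39999389648438, 255.10000610351562], [196.0, 253.10000610351562], [199.8000030517578, 260.0], [196.1999969482422, 262.0]]
```

View pics/m3.png

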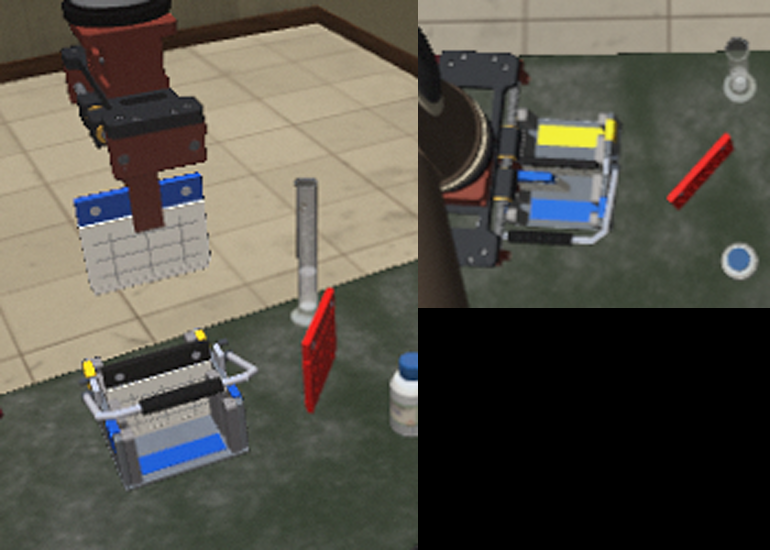

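```bash
python3 - <<'E'
from h import *
s=st(); t=cams.capture("top"); c=cams.capture("scene")
z=s["position"][2]+33.8
p=s["position"]
R=Rn.from_rotvec(s["ee_rot"]).as_matrix(); n=R[:2,1]; w=np.array([-n[1],n[0]])
ks=[k for a,k in blobs(c["image"],"blue") if k[:,1].max()<200]
L=min(ks,key=lambda k:k[:,0].mean()); Rr=max(ks,key=lambda k:k[:,0].mean())
pts=[]
for k in ks:
    us=np.round(k[:,0]*4)/4
    for u in np.unique(us)[6:-6]: pts.append([u,k[us==u,1].min()])
pts=np.array(pts); pf=np.polyfit(pts[:,0],pts[:,1],1); print("resid",np.std(np.polyval(pf,pts[:,0])-pts[:,1]))
e=np.array([[u,np.polyval(pf,u)] for u in (L[:,0].min(),Rr[:,0].max())])
P=onplane(c,e,z); m=P.mean(0)[:2]
print("scene px",e.tolist(),"pts",P[:,:2].tolist(),"len",np.linalg.norm(P[1]-P[0]),"centre-tcp along n, w:",(m-4*n-p[:2])@n,(m-p[:2])@w)
d=P[1]-P[0]; print("yaw",np.degrees(np.arctan2(-d[0],d[1]))-180)
k=[k for a,k in blobs(t["image"],"blue") if 150<k[:,0].mean()<172 and k[:,1].mean()<215][0]
us=np.round(k[:,0]*4)/4; U=np.unique(us); 
f=np.array([[u,k[us==u,1].min()] for u in U[4:-4]]); pf=np.polyfit(f[:,0],f[:,1],1)
e=[[U[0],np.polyval(pf,U[0])],[U[-1],np.polyval(pf,U[-1])]]
P=onplane(t,e,z); print("top",np.array(e).tolist(),P[:,:2].tolist(),"normal off",((P[:,:2]-p[:2])@n-4).tolist(),"right end w",((P[1,:2]-p[:2])@w)+50)
E
```

```text
t 6.5 pos [469.85 232.07 250.79] yaw(y) -4.7370468691555265 tilt 0.009102420241178655 F [ 0.27 -0.28 -1.49] w 7.90729663854441 q [-1.01  0.22  0.55  1.83 -0.13  1.12 -0.5 ]
resid 0.2350082613835551
scene px [[123.125, 169.8121080778841], [181.125, 157.46935274229702]] pts [[476.5441351330368, 284.76657024984456], [468.1468853601616, 184.57829498334672]] len 100.53956586649653 centre-tcp along n, w: -1.727577417760807 2.7987491636236785
yaw -4.791030404695448
top [[154.5, 207.03423076923067], [170.5, 207.97576923076915]] [[472.31714068192287, 215.51303407459358], [469.657173242647, 183.4520441710918]] normal off [-0.1736113572783462, -0.1768031243349406] right end w 1.531309329404678
```

The blue plate hangs upright above the slot, with its cap spanning (123,170)–(181,157) in the scene image. It sits about 2 mm to carrier +y of the TCP. I descend to just above the teeth and check there.

Call:
jog_arm([
  [0,[0,-0.05,1.5],[0,0,0]],
  [0,[0,-0.05,4],[0,0,0]],
  [0,[0,-0.05,7],[0,0,0]],
  [0,[0,-0.05,10],[0,0,0]],
  [0,[0,-0.05,12],[0,0,0]],
  [0,[0,-0.05,12.6],[0,0,0]],
  [0,[0,-0.05,12.6],[0,0,0]],
  [0,[0,-0.05,12.6],[0,0,0]],
])

```text
t: 7.4
position: [469.7, 233.8, 125.7]
ee_rot: [2.309, 2.13, 0.002]
ft_force: [-0.1, -0.5, -0.9]
width: 7.5
```

```bash
python3 - <<'E'
from h import *
s=st(); t,c=pic2("m4",sc=(100,180,130,130),tp=(120,160,100,90),f=3.3)
E
```

```text
t 7.4 pos [469.73 233.76 125.67] yaw(y) -4.637096277765202 tilt 0.08657667903713398 F [-0.11 -0.46 -0.88] w 7.46192717172781 q [-0.95  0.38  0.5   1.97 -0.24  0.85 -0.4 ]
```

View pics/m4.png

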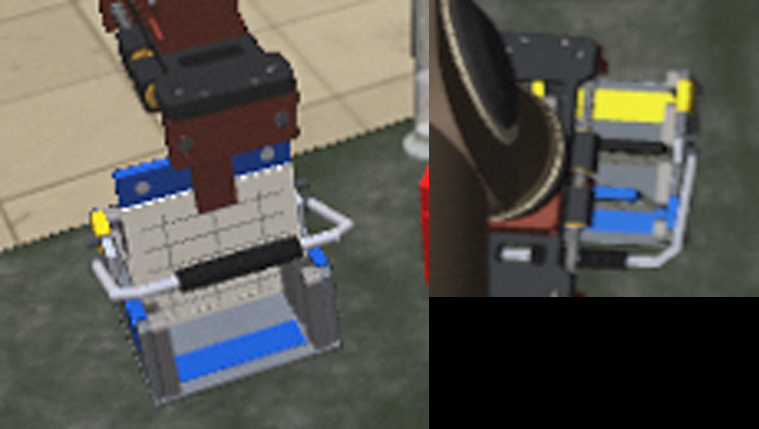

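```bash
python3 - <<'E'
from h import *
for i in range(4): st(); cams.capture("top")
s=arm.state();print(s["joint_velocities"])
t=cams.capture("top"); c=cams.capture("scene"); z=s["position"][2]+33.8
p=s["position"]; R=Rn.from_rotvec(s["ee_rot"]).as_matrix(); n=R[:2,1]; w=np.array([-n[1],n[0]])
for a,k in blobs(t["image"],"blue"): r=cv2.minAreaRect(k.astype(np.float32)); print("top",round(a),np.array(r[0]),np.array(r[1]),cv2.boxPoints(r).round(1).tolist())
for a,k in blobs(c["image"],"blue"): r=cv2.minAreaRect(k.astype(np.float32)); print("sc",round(a),np.array(r[0]),np.array(r[1]),cv2.boxPoints(r).round(1).tolist())
E
```

```text
t 7.5 pos [469.77 233.94 125.88] yaw(y) -4.625772784596555 tilt 0.12399633992946708 F [-0.09 -1.02 -1.15] w 8.13128307052551 q [-0.95  0.38  0.5   1.97 -0.24  0.85 -0.4 ]
t 7.55 pos [469.66 233.99 125.79] yaw(y) -4.62049126577377 tilt 0.12023320382229934 F [ 0.11 -0.61 -1.03] w 7.8098312364320055 q [-0.95  0.38  0.5   1.97 -0.24  0.85 -0.4 ]
t 7.6 pos [469.51 233.94 125.61] yaw(y) -4.619675078017735 tilt 0.1033786827654049 F [-0.7   0.38 -1.16] w 8.158877172684992 q [-0.95  0.38  0.5   1.97 -0.24  0.85 -0.4 ]
t 7.65 pos [469.39 233.92 125.46] yaw(y) -4.614266974093533 tilt 0.08820714706505627 F [-0.1   0.6  -1.82] w 7.6324823691866905 q [-0.95  0.38  0.5   1.97 -0.24  0.85 -0.4 ]
[ 0.    0.01 -0.    0.   -0.   -0.    0.  ]
top 158 [182.18 226.15] [ 9.93 28.72] [[167.1999969482422, 223.89999389648438], [195.39999389648438, 218.6999969482422], [197.1999969482422, 228.39999389648438], [169.0, 233.60000610351562]]
top 62 [255.25 247.38] [9.   8.75] [[250.89999389648438, 242.89999389648438], [259.6000061035156, 242.89999389648438], [259.6000061035156, 251.89999389648438], [250.89999389648
[... 535 characters left out ...]
7 244.12] [10.96  9.98] [[269.5, 245.5], [274.70001220703125, 237.0], [284.1000061035156, 242.6999969482422], [278.79998779296875, 251.1999969482422]]
sc 70 [179.04 228.26] [ 6.11 17.75] [[169.6999969482422, 227.8000030517578], [186.6999969482422, 222.89999389648438], [188.39999389648438, 228.8000030517578], [171.3000030517578, 233.60000610351562]]
sc 35 [140.9  274.21] [8.89 5.84] [[136.89999389648438, 270.70001220703125], [142.5, 269.1000061035156], [144.89999389648438, 277.70001220703125], [139.3000030517578, 279.29998779296875]]
sc 23 [196.1  257.57] [7.84 4.13] [[192.39999389648438, 255.10000610351562], [196.0, 253.10000610351562], [199.8000030517578, 260.0], [196.1999969482422, 262.0]]
```

```bash
cat >> h.py <<'E'
ex=np.array([np.cos(np.radians(-4.6)),np.sin(np.radians(-4.6))]); ey=np.array([-ex[1],ex[0]])
def car(p): return np.array([p[:2]@ex,p[:2]@ey])   # carrier-aligned coords (origin at base)
E
python3 - <<'E'
from h import *
t=cams.capture("top"); c=cams.capture("scene"); s=st(); z=s["position"][2]+33.8
print("tcp",car(s["position"]))
print("scene TL,TR",[car(q) for q in onplane(c,[[133.5,231.9],[187.2,221.0]],z)])
print("top far edge",[car(q) for q in onplane(t,[[169,215.4],[183,216.7]],z)])
# references in carrier: sleeve ends / marks
print("sleeve top",[car(q) for q in onplane(t,[[150.85,236.8],[179.1,238.4]],107)], "scene",[car(q) for q in onplane(c,[[154.1,264.9],[190.4,254.2]],107)])
E
```

```text
t 7.9 pos [469.01 233.66 124.79] yaw(y) -4.613652986076835 tilt 0.013562940929888068 F [ 0.91  0.82 -1.05] w 7.6013613015431325 q [-0.95  0.38  0.5   1.97 -0.24  0.85 -0.4 ]
tcp [448.76 270.52]
scene TL,TR [array([453.29, 324.69]), array([442.66, 226.  ])]
top far edge [array([454.59, 254.19]), array([453.42, 221.92])]
sleeve top [array([407.39, 305.51]), array([407.41, 237.8 ])] scene [array([409.46, 305.6 ]), array([409.5 , 236.22])]
```

Call:
jog_arm([
  [0,[-0.15,0,0.2],[0,0,0]],
  [0,[-0.15,0,0.5],[0,0,0]],
  [0,[-0.15,0,0.8],[0,0,0]],
  [0,[-0.15,0,1.1],[0,0,0]],
  [0,[-0.15,0,1.4],[0,0,0]],
  [0,[-0.15,0,1.6],[0,0,0]],
  [0,[-0.15,0,1.8],[0,0,0]],
  [0,[-0.15,0,2.0],[0,0,0]],
  [0,[-0.15,0,2.0],[0,0,0]],
])

```text
t: 8.8
position: [468.7, 232.1, 104.4]
ee_rot: [-2.309, -2.13, 0.001]
ft_force: [-0.7, 0.6, -1.3]
width: 8.1
```

```bash
python3 - <<'E'
from h import *
s=st(); t,c=pic2("m5",sc=(100,180,130,130),tp=(120,160,100,90),f=3.3)
print(car(s["position"]),"bottom",s["position"][2]-51.2,"F carrier",car(s["ft_force"]),s["torque"])
E
```

```text
t 8.8 pos [468.72 232.07 104.39] yaw(y) -4.617132699331238 tilt 0.019881071762425793 F [-0.7   0.58 -1.31] w 8.072642619860478 q [-0.94  0.41  0.49  1.99 -0.26  0.8  -0.38]
[448.59 268.91] bottom 53.194289379151556 F carrier [-0.75  0.52] [-0.04  0.09  0.02]
```

View pics/m5.png

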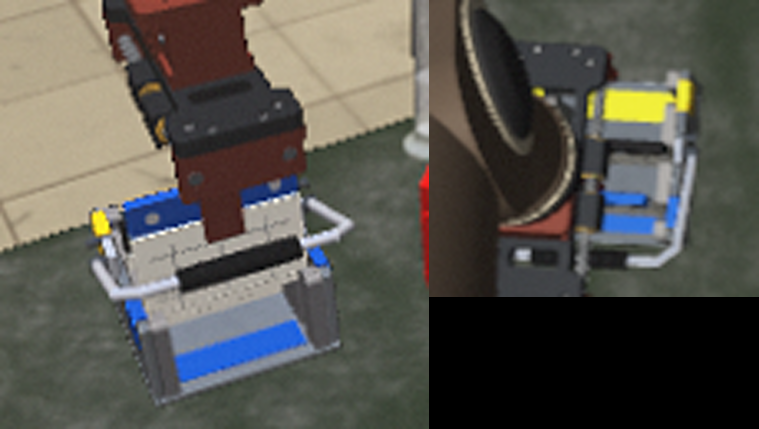

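Bottom edge at z≈53 between the teeth with no contact force, so it is in the grooves. I go further down.

Call:
jog_arm([
  [0,[0,0,0.3],[0,0,0]],
  [0,[0,0,0.6],[0,0,0]],
  [0,[0,0,0.9],[0,0,0]],
  [0,[0,0,1.2],[0,0,0]],
  [0,[0,0,1.5],[0,0,0]],
  [0,[0,0,1.5],[0,0,0]],
])

```text
t: 9.5
position: [468.6, 231.9, 89.1]
ee_rot: [-2.309, -2.13, 0.001]
ft_force: [-0.7, 0.5, -2.3]
width: 7.9
```

```bash
python3 - <<'E'
from h import *
s=st(); 
print(car(s["position"]),"bottom",s["position"][2]-51.2,"F carrier",car(s["ft_force"]),s["torque"])
E
```

```text
t 9.5 pos [468.61 231.95  89.15] yaw(y) -4.619664305649526 tilt 0.0455549782633732 F [-0.68  0.51 -2.3 ] w 7.942805907662061 q [-0.93  0.43  0.48  2.   -0.28  0.77 -0.37]
[448.5  268.78] bottom 37.94516143144183 F carrier [-0.72  0.45] [-0.04  0.07  0.05]
```

Call:
jog_arm([
  [0,[0,0,0.4],[0,0,0]],
  [0,[0,0,0.8],[0,0,0]],
  [0,[0,0,1.2],[0,0,0]],
  [0,[0,0,1.6],[0,0,0]],
  [0,[0,0,2.0],[0,0,0]],
  [0,[0,0,2.3],[0,0,0]],
  [0,[0,0,2.5],[0,0,0]],
  [0,[0,0,2.5],[0,0,0]],
])

```text
t: 10.3
position: [468.8, 232.0, 64.4]
ee_rot: [-2.309, -2.13, 0.001]
ft_force: [0.4, -0.4, -1.8]
width: 8.0
```

```bash
python3 - <<'E'
from h import *
s=st(); 
print(car(s["position"]),"bottom",s["position"][2]-51.2,"F carrier",car(s["ft_force"]),s["torque"])
E
```

```text
t 10.3 pos [468.76 232.01  64.36] yaw(y) -4.623852272230367 tilt 0.02526016798156369 F [ 0.37 -0.38 -1.79] w 7.97930158875062 q [-0.91  0.47  0.46  2.02 -0.31  0.72 -0.34]
[448.64 268.86] bottom 13.158208897540064 F carrier [ 0.4  -0.35] [-0.05  0.08  0.03]
```

Call:
jog_arm([
  [0,[0,0,0.1],[0,0,0]],
  [0,[0,0,0.2],[0,0,0]],
  [0,[0,0,0.3],[0,0,0]],
  [0,[0,0,0.35],[0,0,0]],
  [0,[0,0,0.4],[0,0,0]],
  [0,[0,0,0.4],[0,0,0]],
  [0,[0,0,0.4],[0,0,0]],
])

```text
t: 11.0
position: [468.9, 232.2, 61.2]
ee_rot: [-2.309, -2.13, -0.001]
ft_force: [-1.5, -0.3, 5.4]
width: 7.9
```

```bash
python3 - <<'E'
from h import *
s=st(); 
print(car(s["position"]),"bottom",s["position"][2]-51.2,"F carrier",car(s["ft_force"]),s["torque"])
E
```

```text
t 11.0 pos [468.92 232.18  61.21] yaw(y) -4.622118047743762 tilt 0.030070217360490592 F [-1.54 -0.33  5.44] w 7.907791702852878 q [-0.9   0.47  0.45  2.02 -0.31  0.71 -0.34]
[448.79 269.04] bottom 10.008841001558068 F carrier [-1.51 -0.46] [-0.33  0.61  0.01]
```

Call:
jog_arm([
  [0.2,[0,0,0.4],[0,0,0]],
  [0.2,[0,0,0.4],[0,0,0]],
  [0.2,[0,0,0.4],[0,0,0]],
  [0.2,[0,0,0.4],[0,0,0]],
])

```text
t: 11.4
position: [468.9, 232.1, 56.6]
ee_rot: [2.309, 2.13, 0.0]
ft_force: [-0.0, -0.4, 0.6]
width: 17.3
```

Call:
jog_arm([
  [0.2,[0,0,-0.5],[0,0,0]],
  [0.2,[0,0,-2],[0,0,0]],
  [0.2,[0,0,-4],[0,0,0]],
  [0.2,[0,0,-8],[0,0,0]],
  [0.2,[0,0,-12],[0,0,0]],
  [0.2,[0,0,-15],[0,0,0]],
  [0.3,[0,0,-16.5],[0,0,0]],
  [0.3,[0,0,-17],[0,0,0]],
])

```text
t: 12.2
position: [469.7, 232.5, 228.9]
ee_rot: [2.309, 2.13, 0.006]
ft_force: [-0.2, 0.0, 0.2]
width: 26.1
```

```bash
python3 - <<'E'
from h import *
s=st(); t,c=pic2("m6",sc=(100,180,130,130),tp=(120,160,100,90),f=3.3)
go((579.1,-192,230),9.3)
E
```

```text
t 12.2 pos [469.68 232.47 228.88] yaw(y) -4.622851825310919 tilt 0.20862389205034676 F [-0.16  0.03  0.17] w 26.135398055981188 q [-1.01  0.25  0.55  1.86 -0.15  1.07 -0.48]
shift cm [-41.4   14.39  -0.32] turn [  0.05  -0.05 -13.91]
```

View pics/m6.png

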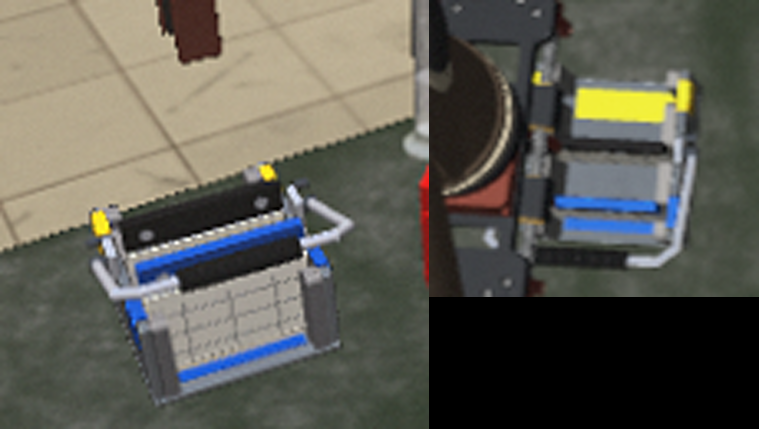

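The blue plate is seated: its cap lies level with the middle plate in the crop at (220,240). Now the yellow plate.

Call:
jog_arm([
  [0.4,[-3,1,0],[0,0,-1]],
  [0.4,[-7,2.4,0],[0,0,-2.3]],
  [0.4,[-11.5,4,0],[0,0,-3.8]],
  [0.4,[-16,5.6,0],[0,0,-5.4]],
  [0.4,[-20.5,7.1,0],[0,0,-7]],
  [0.4,[-25,8.7,0],[0,0,-8.4]],
  [0.4,[-29.5,10.2,0],[0,0,-10]],
  [0.4,[-34,11.8,0],[0,0,-11.4]],
  [0.4,[-38,13.2,0],[0,0,-12.8]],
  [0.4,[-40.5,14.1,0],[0,0,-13.6]],
  [0.4,[-41.4,14.4,0],[0,0,-13.9]],
  [0.4,[-41.4,14.4,0],[0,0,-13.9]],
  [0.4,[-41.4,14.4,0],[0,0,-13.9]],
])

```text
t: 13.6
position: [578.7, -190.6, 225.7]
ee_rot: [-2.032, -2.393, 0.0]
ft_force: [0.4, 1.6, 0.4]
width: 35.4
```

```bash
python3 - <<'E'
from h import *
s=st(); go((579.1,-192,61.2),9.3)
E
```

```text
t 13.6 pos [ 578.73 -190.6   225.68] yaw(y) 9.322053818839144 tilt 0.10930045652403249 F [0.39 1.55 0.4 ] w 35.44993085045687 q [-0.23  0.43  0.66  1.66 -0.29  1.14  0.66]
shift cm [-0.16  0.04 16.45] turn [-0.08 -0.07  0.02]
```

Call:
jog_arm([
  [0.4,[0,0,4],[0,0,0]],
  [0.4,[0,0,8],[0,0,0]],
  [0.4,[0,0,12],[0,0,0]],
  [0.4,[0,0,14],[0,0,0]],
  [0.4,[0,0,15.5],[0,0,0]],
  [0.4,[0,0,16.3],[0,0,0]],
  [0.4,[0,0,16.3],[0,0,0]],
  [0.05,[0,0,16.3],[0,0,0]],
  [0.0,[0,0,16.3],[0,0,0]],
  [0.0,[0,0,16.3],[0,0,0]],
  [0.0,[0,0,16.3],[0,0,0]],
  [0.0,[0,0,16.3],[0,0,0]],
  [0.0,[0,0,16.3],[0,0,0]],
], force=35)

```text
t: 14.9
position: [579.4, -192.2, 64.3]
ee_rot: [2.034, 2.393, 0.001]
ft_force: [-0.7, 0.3, 5.5]
width: 7.7
```

```bash
python3 - <<'E'
from h import *
s=st(); pic2("m7",sc=(240,100,160,140),tp=(270,130,160,140),f=2.4)
E
```

```text
t 14.9 pos [ 579.43 -192.25   64.33] yaw(y) 9.275114972811204 tilt 0.055864171640399134 F [-0.72  0.33  5.47] w 7.679165076714972 q [-0.15  0.62  0.56  1.81 -0.42  0.84  0.77]
```

View pics/m7.png

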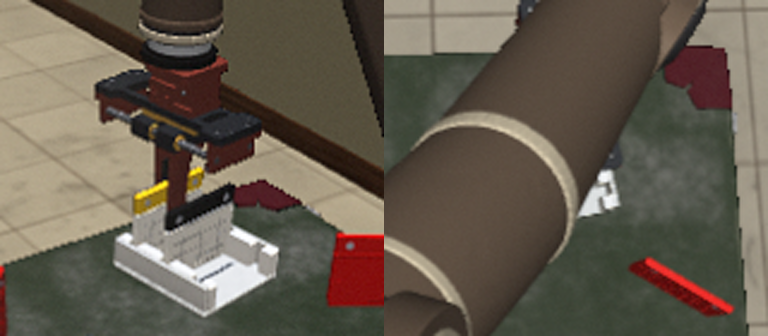

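Call:
jog_arm([
  [0,[0,0,-1],[0,0,0]],
  [0,[0,0,-3],[0,0,0]],
  [0,[0,0,-6],[0,0,0]],
  [0,[0,0,-10],[0,0,0]],
  [0,[0,0,-14],[0,0,0]],
  [0,[0,0,-17],[0,0,0]],
  [0,[0,0,-18.5],[0,0,0]],
  [0,[0,0,-19],[0,0,0]],
  [0,[0,0,-19],[0,0,0]],
])

```text
t: 15.9
position: [578.8, -191.9, 253.1]
ee_rot: [-2.034, -2.394, 0.0]
ft_force: [-1.0, 0.7, -1.7]
width: 7.8
```

```bash
python3 - <<'E'
from h import *
s=st(); p=ex*538.7+ey*269.7; print(p); go((*p,253),-4.6)
E
```

```text
t 15.9 pos [ 578.84 -191.91  253.13] yaw(y) 9.290950020409857 tilt 0.03223799245795306 F [-0.96  0.68 -1.69] w 7.824515799847073 q [-0.24  0.41  0.67  1.63 -0.27  1.2   0.65]
[558.59 225.63]
shift cm [41.53  4.74  0.03] turn [-0.02 -0.02 13.89]
```

Call:
jog_arm([
  [0,[1.5,0.2,0],[0,0,0.5]],
  [0,[4.5,0.5,0],[0,0,1.5]],
  [0,[8.5,1.0,0],[0,0,2.8]],
  [0,[12.5,1.4,0],[0,0,4.2]],
  [0,[16.5,1.9,0],[0,0,5.5]],
  [0,[20.5,2.3,0],[0,0,6.8]],
  [0,[24.5,2.8,0],[0,0,8.2]],
  [0,[28.5,3.3,0],[0,0,9.5]],
  [0,[32.5,3.7,0],[0,0,10.9]],
  [0,[36.5,4.2,0],[0,0,12.2]],
  [0,[39.5,4.5,0],[0,0,13.2]],
  [0,[41,4.7,0],[0,0,13.7]],
  [0,[41.5,4.7,0],[0,0,13.9]],
  [0,[41.5,4.7,0],[0,0,13.9]],
  [0,[41.5,4.7,0],[0,0,13.9]],
  [0,[41.5,4.7,0],[0,0,13.9]],
])

```text
t: 17.5
position: [559.0, 223.0, 253.8]
ee_rot: [2.312, 2.127, 0.0]
ft_force: [-0.5, 0.3, -2.1]
width: 8.0
```

```bash
python3 - <<'E'
from h import *
s=st(); print(car(s["position"])); t,c=pic2("m8")
p=s["position"]; z=p[2]+30.7
ks=[k for a,k in blobs(c["image"],"yellow") if k[:,1].max()<215 and k[:,0].max()<220]
pts=[]
for k in ks:
    us=np.round(k[:,0]*4)/4
    for u in np.unique(us)[6:-6]: pts.append([u,k[us==u,1].min()])
pts=np.array(pts); pf=np.polyfit(pts[:,0],pts[:,1],1)
a=np.vstack(ks)[:,0]; e=[[u,np.polyval(pf,u)] for u in (a.min(),a.max())]
P=onplane(c,e,z); print(np.array(e).tolist(),[car(q) for q in P])
for a,k in blobs(t["image"],"yellow"): r=cv2.minAreaRect(k.astype(np.float32)); print("top",round(a),np.array(r[0]),np.array(r[1]),cv2.boxPoints(r).round(1).tolist())
E
```

```text
t 17.5 pos [558.96 222.95 253.83] yaw(y) -4.7691453519698594 tilt 0.02264631585795905 F [-0.46  0.27 -2.06] w 7.956290216779469 q [-0.92  0.38  0.62  1.65 -0.24  1.19 -0.32]
[539.28 267.06]
[[113.875, 149.5258348936879], [168.125, 138.70345404843434]] [array([542.2 , 321.35]), array([542.45, 218.83])]
top 290 [181.61 191.11] [12.32 36.  ] [[163.10000610351562, 186.60000610351562], [199.0, 183.39999389648438], [200.10000610351562, 195.60000610351562], [164.1999969482422, 198.89999389648438]]
top 66 [167.9  166.31] [16.19  4.79] [[159.6999969482422, 168.3000030517578], [159.89999389648438, 163.5], [176.10000610351562, 164.3000030517578], [175.89999389648438, 169.10000610351562]]
```

View pics/m8.png

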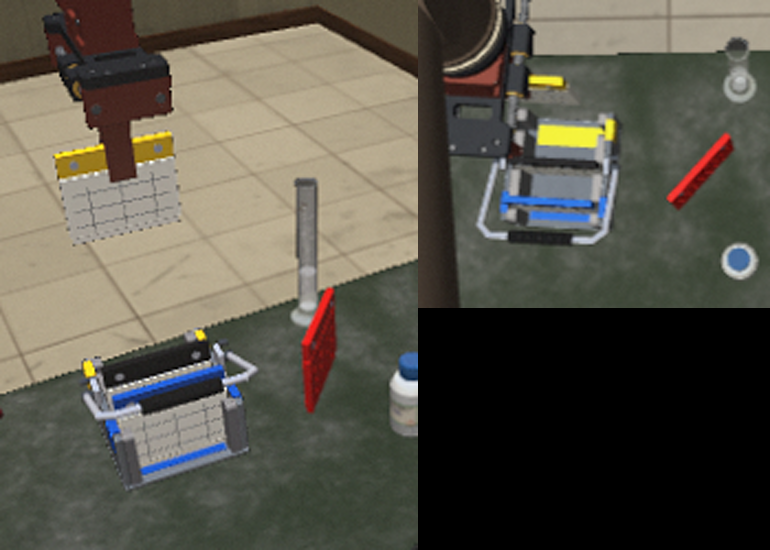

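Call:
jog_arm([
  [0,[0,-0.05,1.5],[0,0,0]],
  [0,[0,-0.05,4],[0,0,0]],
  [0,[0,-0.05,7],[0,0,0]],
  [0,[0,-0.05,10],[0,0,0]],
  [0,[0,-0.05,12],[0,0,0]],
  [0,[0,-0.05,12.6],[0,0,0]],
  [0,[0,-0.05,12.6],[0,0,0]],
  [0,[0,-0.05,12.6],[0,0,0]],
  [0,[0,-0.05,12.6],[0,0,0]],
  [0,[0,-0.05,12.6],[0,0,0]],
])

```text
t: 18.6
position: [558.6, 225.3, 128.7]
ee_rot: [2.309, 2.13, 0.003]
ft_force: [0.4, 0.0, -1.8]
width: 7.8
```

```bash
python3 - <<'E'
from h import *
s=st(); print(car(s["position"])); t,c=pic2("m9",sc=(90,150,130,150),tp=(120,130,100,120),f=3.3)
p=s["position"]; z=p[2]+30.7
for a,k in blobs(t["image"],"yellow"): r=cv2.minAreaRect(k.astype(np.float32)); print("top",round(a),np.array(r[0]),np.array(r[1]),cv2.boxPoints(r).round(1).tolist(),[car(q) for q in onplane(t,cv2.boxPoints(r),z)])
s=st(); print(car(s["position"]))
E
```

```text
t 18.6 pos [558.61 225.32 128.74] yaw(y) -4.6122238230823625 tilt 0.10624756635741663 F [ 0.45  0.03 -1.76] w 7.770492472215951 q [-0.87  0.51  0.56  1.78 -0.33  0.94 -0.25]
[538.74 269.39]
top 223 [184.42 191.24] [11.94 30.86] [[168.3000030517578, 187.39999389648438], [198.89999389648438, 183.1999969482422], [200.5, 195.10000610351562], [169.89999389648438, 199.1999969482422]] [array([519.52, 262.03]), array([533.35, 192.3 ]), array([505.74, 186.16]), array([492.03, 255.56])]
top 47 [180.38 180.1 ] [13.11  4.24] [[173.6999969482422, 181.89999389648438], [173.89999389648438, 177.6999969482422], [187.0, 178.1999969482422], [186.8000030517578, 182.5]] [array([533.09, 250.79]), array([543.14, 251.39]), array([543.63, 220.91]), array([533.58, 220.37])]
top 12 [165.45 191.36] [1.95 7.56] [[164.1999969482422, 195.10000610351562], [164.6999969482422, 187.5], [166.6999969482422, 187.60000610351562], [166.1999969482422, 195.1999969482422]] [array([501.  , 269.64]), array([518.77, 270.35]), array([518.74, 265.83]), array([500.97, 265.13])]
t 18.7 pos [558.29 225.26 128.33] yaw(y) -4.608427093366942 tilt 0.06479444484206076 F [-0.66  0.01 -2.07] w 7.7668311613217265 q [-0.87  0.51  0.56  1.78 -0.33  0.94 -0.25]
[538.43 269.31]
```

View pics/m9.png

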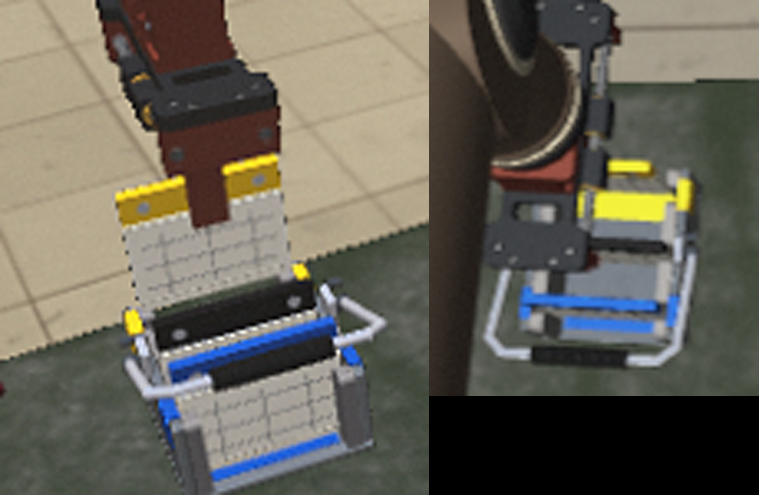

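Call:
jog_arm([
  [0,[-0.04,0.02,0.2],[0,0,0]],
  [0,[-0.04,0.02,0.5],[0,0,0]],
  [0,[-0.04,0.02,0.8],[0,0,0]],
  [0,[-0.04,0.02,1.1],[0,0,0]],
  [0,[-0.04,0.02,1.4],[0,0,0]],
  [0,[-0.04,0.02,1.6],[0,0,0]],
  [0,[-0.04,0.02,1.8],[0,0,0]],
  [0,[-0.04,0.02,2.0],[0,0,0]],
  [0,[-0.04,0.02,2.0],[0,0,0]],
])

```text
t: 19.6
position: [558.1, 224.6, 107.4]
ee_rot: [-2.309, -2.13, 0.001]
ft_force: [-0.8, 0.3, -3.2]
width: 7.9
```

```bash
python3 - <<'E'
from h import *
s=st(); print(car(s["position"]),"bottom",s["position"][2]-54.3,"Fc",car(s["ft_force"]))
E
```

```text
t 19.6 pos [558.07 224.55 107.37] yaw(y) -4.620436347647917 tilt 0.021786760346461063 F [-0.77  0.3  -3.22] w 7.871463716895094 q [-0.86  0.54  0.55  1.8  -0.35  0.9  -0.24]
[538.26 268.59] bottom 53.07075006854319 Fc [-0.79  0.23]
```

No contact at bottom z≈53. I continue down.

Call:
jog_arm([
  [0,[0,0.03,0.3],[0,0,0]],
  [0,[0,0.03,0.6],[0,0,0]],
  [0,[0,0.03,0.9],[0,0,0]],
  [0,[0,0.03,1.2],[0,0,0]],
  [0,[0,0.03,1.5],[0,0,0]],
  [0,[0,0.03,1.5],[0,0,0]],
])

```text
t: 20.2
position: [558.2, 224.5, 92.1]
ee_rot: [-2.309, -2.13, 0.001]
ft_force: [-0.1, 0.6, -1.5]
width: 7.8
```

```bash
python3 - <<'E'
from h import *
s=st(); print(car(s["position"]),"bottom",s["position"][2]-54.3,"Fc",car(s["ft_force"]))
pic2("m10",sc=(90,150,130,150),tp=(120,130,100,120),f=3.3)
E
```

```text
t 20.2 pos [558.16 224.51  92.09] yaw(y) -4.61918001091842 tilt 0.048027061111368154 F [-0.13  0.58 -1.55] w 7.807859774122128 q [-0.85  0.56  0.54  1.81 -0.36  0.87 -0.22]
[538.36 268.55] bottom 37.791144959583605 Fc [-0.18  0.57]
```

View pics/m10.png

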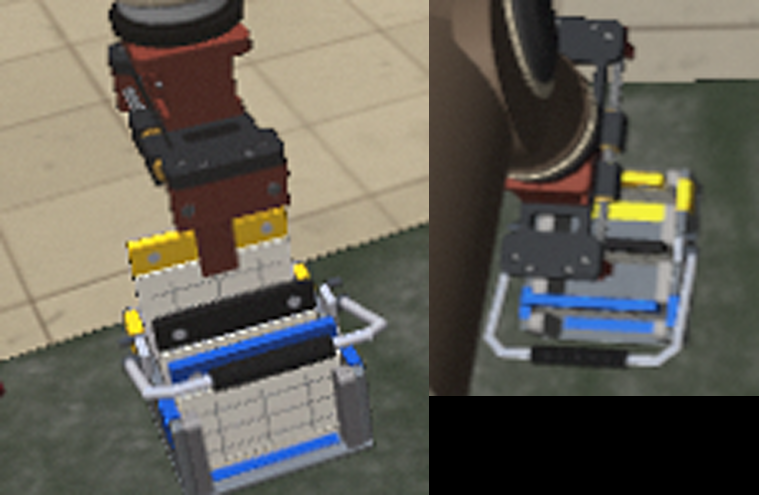

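Call:
jog_arm([
  [0,[0,0.02,0.4],[0,0,0]],
  [0,[0,0.02,0.8],[0,0,0]],
  [0,[0,0.02,1.2],[0,0,0]],
  [0,[0,0.02,1.6],[0,0,0]],
  [0,[0,0.02,2.0],[0,0,0]],
  [0,[0,0.02,2.3],[0,0,0]],
  [0,[0,0.02,2.5],[0,0,0]],
  [0,[0,0.02,2.6],[0,0,0]],
  [0,[0,0.02,2.7],[0,0,0]],
  [0,[0,0.02,2.8],[0,0,0]],
  [0,[0,0.02,2.85],[0,0,0]],
  [0,[0,0.02,2.85],[0,0,0]],
])

```text
t: 21.5
position: [558.8, 224.6, 64.4]
ee_rot: [-2.309, -2.13, -0.0]
ft_force: [0.4, -0.3, -0.9]
width: 7.8
```

```bash
python3 - <<'E'
from h import *
s=st(); print(car(s["position"]),"bottom",s["position"][2]-54.3,"Fc",car(s["ft_force"]))
E
```

```text
t 21.5 pos [558.77 224.64  64.36] yaw(y) -4.62109233743855 tilt 0.017976995343086884 F [ 0.36 -0.34 -0.92] w 7.787311513423787 q [-0.83  0.59  0.51  1.83 -0.39  0.82 -0.2 ]
[538.96 268.73] bottom 10.061814957561694 Fc [ 0.38 -0.31]
```

Call:
jog_arm([
  [0,[0,0,0.05],[0,0,0]],
  [0,[0,0,0.1],[0,0,0]],
  [0,[0,0,0.15],[0,0,0]],
  [0,[0,0,0.15],[0,0,0]],
  [0,[0,0,0.15],[0,0,0]],
])

```text
t: 22.0
position: [558.9, 224.6, 64.3]
ee_rot: [-2.309, -2.13, -0.002]
ft_force: [-5.5, -3.0, 13.7]
width: 7.6
```

```bash
python3 - <<'E'
from h import *
s=st(); print(car(s["position"]),"bottom",s["position"][2]-54.3,"Fc",car(s["ft_force"]))
E
```

```text
t 22.0 pos [558.88 224.63  64.28] yaw(y) -4.626491790490991 tilt 0.06759840710961376 F [-5.55 -3.03 13.7 ] w 7.566781696359076 q [-0.83  0.59  0.51  1.83 -0.39  0.82 -0.2 ]
[539.06 268.73] bottom 9.979392965099436 Fc [-5.29 -3.47]
```

Call:
jog_arm([
  [0.2,[0,0,0],[0,0,0]],
  [0.2,[0,0,-0.1],[0,0,0]],
  [0.2,[0,0,-0.1],[0,0,0]],
  [0.2,[0,0,-0.1],[0,0,0]],
  [0.2,[0,0,-0.7],[0,0,0]],
  [0.2,[0,0,-2],[0,0,0]],
  [0.2,[0,0,-4],[0,0,0]],
  [0.2,[0,0,-8],[0,0,0]],
  [0.2,[0,0,-11],[0,0,0]],
  [0.3,[0,0,-13],[0,0,0]],
  [0.34,[0,0,-13.5],[0,0,0]],
  [0.34,[0,0,-13.5],[0,0,0]],
])

```text
t: 23.2
position: [559.0, 224.8, 198.7]
ee_rot: [2.309, 2.13, 0.003]
ft_force: [0.1, 0.2, -0.3]
width: 29.4
```

```bash
python3 - <<'E'
from h import *
s=st(); pic2("m11",sc=(90,150,130,150),tp=(120,130,100,120),f=3.3)
p=ex*407.3+ey*269.5; go((*p,190),-4.6)
E
```

```text
t 23.2 pos [558.99 224.81 198.66] yaw(y) -4.6132237880672555 tilt 0.11190695748353154 F [ 0.12  0.24 -0.32] w 29.40693285437178 q [-0.9   0.44  0.6   1.71 -0.28  1.08 -0.29]
shift cm [  0.09 -13.09   0.69] turn [-0.07  0.03 -0.01]
```

View pics/m11.png

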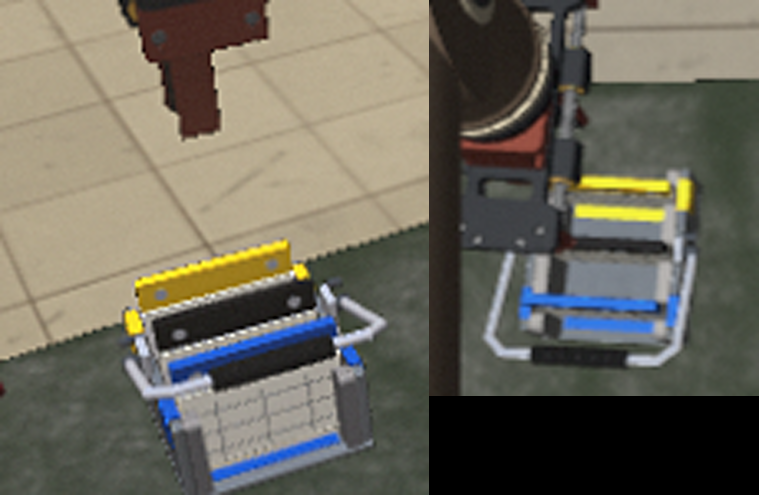

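The yellow plate is seated, its cap running parallel to the other two. Next, over the handle sleeve.

Call:
jog_arm([
  [0.34,[0.1,-3,0],[0,0,0]],
  [0.34,[0.1,-7,0],[0,0,0]],
  [0.34,[0.1,-11,0.3],[0,0,0]],
  [0.34,[0.1,-13.1,0.7],[0,0,0]],
  [0.34,[0.1,-13.1,0.7],[0,0,0]],
  [0.34,[0.1,-13.1,0.7],[0,0,0]],
])

```text
t: 23.9
position: [428.3, 236.3, 190.3]
ee_rot: [2.308, 2.131, -0.001]
ft_force: [0.4, -0.8, 0.1]
width: 30.0
```

```bash
python3 - <<'E'
from h import *
s=st(); print(car(s["position"])); t,c=pic2("m12",sc=(90,150,130,150),tp=(120,130,100,120),f=3.3)
p=ex*407.3+ey*269.5; go((*p,94),-4.6)
print("sleeve top",[car(q) for q in onplane(t,[[150.85,236.8],[179.1,238.4]],109)])
E
```

```text
t 23.9 pos [428.28 236.26 190.3 ] yaw(y) -4.567239901352285 tilt 0.025050036786591103 F [ 0.37 -0.84  0.12] w 29.993098503760137 q [-1.12  0.23  0.61  1.99 -0.16  0.97 -0.51]
[407.95 269.85]
shift cm [-0.   -0.18  9.65] turn [ 0.04  0.03 -0.06]
sleeve top [array([407.23, 304.93]), array([407.25, 237.35])]
```

View pics/m12.png

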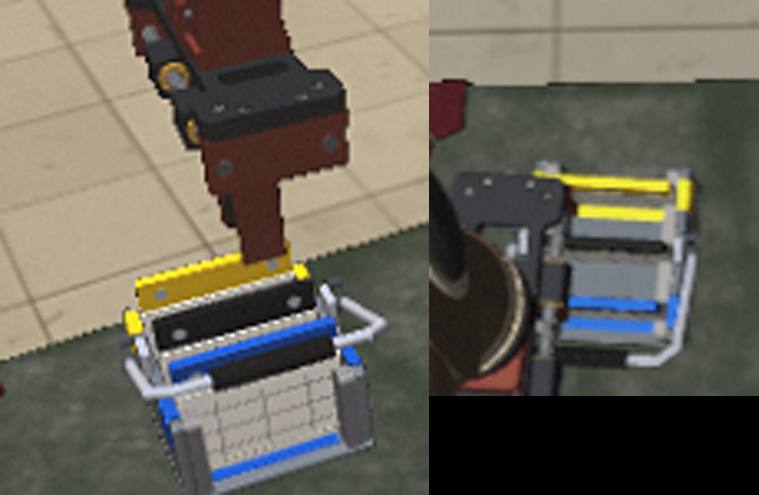

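Call:
jog_arm([
  [0.34,[0,-0.1,2.5],[0,0,0]],
  [0.34,[0,-0.1,5],[0,0,0]],
  [0.34,[0,-0.1,6],[0,0,0]],
  [0.34,[0,-0.1,6.5],[0,0,0]],
  [0.34,[0,-0.1,6.5],[0,0,0]],
])

```text
t: 24.5
position: [427.7, 235.8, 125.5]
ee_rot: [2.31, 2.129, -0.001]
ft_force: [0.1, 0.3, -0.4]
width: 30.3
```

```bash
python3 - <<'E'
from h import *
s=st(); print(car(s["position"])); t,c=pic2("m13",sc=(90,170,130,130),tp=(120,130,100,120),f=3.5)
p=ex*407.3+ey*269.5; go((*p,94),-4.6)
E
```

```text
t 24.5 pos [427.71 235.84 125.45] yaw(y) -4.6706532999289445 tilt 0.05388838611542009 F [ 0.12  0.29 -0.43] w 30.28021775338062 q [-1.07  0.33  0.58  2.06 -0.24  0.82 -0.44]
[407.41 269.38]
shift cm [-0.04 -0.04  3.23] turn [ 0.05 -0.03 -0.05]
```

View pics/m13.png

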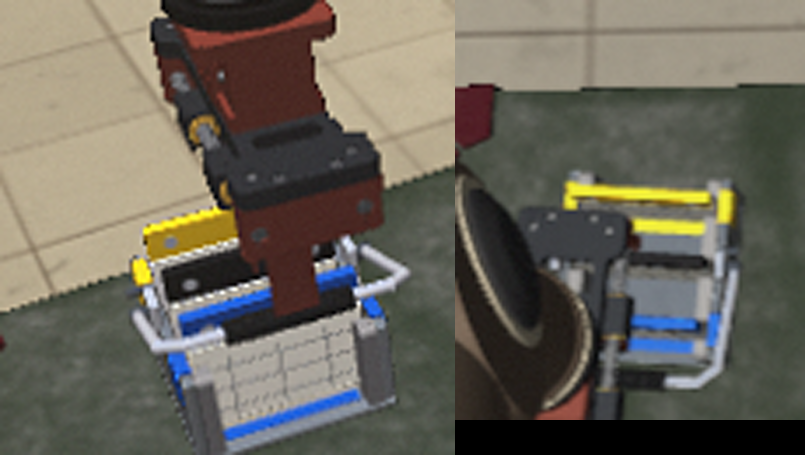

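Call:
jog_arm([
  [0.34,[0,0,0.8],[0,0,0]],
  [0.34,[0,0,1.6],[0,0,0]],
  [0.34,[0,0,2.4],[0,0,0]],
  [0.34,[0,0,3.1],[0,0,0]],
  [0.34,[0,0,3.1],[0,0,0]],
  [0.12,[0,0,3.1],[0,0,0]],
  [0.1,[0,0,3.1],[0,0,0]],
  [0.0,[0,0,3.1],[0,0,0]],
  [0.0,[0,0,3.1],[0,0,0]],
  [0.0,[0,0,3.1],[0,0,0]],
  [0.0,[0,0,3.1],[0,0,0]],
], force=15)

```text
t: 25.7
position: [427.1, 236.3, 94.8]
ee_rot: [-2.309, -2.13, -0.0]
ft_force: [-1.4, 0.0, 1.0]
width: 13.4
```

```bash
python3 - <<'E'
from h import *
s=st(); x,y=car(s["position"]); print(x,y,"Fc",car(s["ft_force"]),"q from x",np.arccos((493.8-x)/95))
q0=np.arccos((493.8-x)/95)
for q in np.r_[np.arange(q0,1.8,.1),1.75,1.8,1.85]: print(round(q,2),"dy cm",round((95*np.cos(q0)-95*np.cos(q))/10,2),"dz",round(-(95*np.sin(q)-95*np.sin(q0))/10,2))
pic2("m14",sc=(90,170,130,130),tp=(120,130,100,120),f=3.5)
E
```

```text
t 25.7 pos [427.15 236.29  94.76] yaw(y) -4.614798476599738 tilt 0.011234791338437718 F [-1.36  0.02  0.96] w 13.442903660529174 q [-1.05  0.38  0.55  2.08 -0.29  0.75 -0.4 ]
406.82181584736975 269.78303572660917 Fc [-1.36 -0.09] q from x 0.4138986138074381
0.41 dy cm 0.0 dz -0.0
0.51 dy cm 0.42 dz -0.85
0.61 dy cm 0.93 dz -1.65
0.71 dy cm 1.52 dz -2.4
0.81 dy cm 2.17 dz -3.09
0.91 dy cm 2.9 dz -3.7
1.01 dy cm 3.68 dz -4.24
1.11 dy cm 4.51 dz -4.7
1.21 dy cm 5.38 dz -5.08
1.31 dy cm 6.28 dz -5.37
1.41 dy cm 7.21 dz -5.56
1.51 dy cm 8.16 dz -5.66
1.61 dy cm 9.11 dz -5.67
1.71 dy cm 10.05 dz -5.58
1.75 dy cm 10.39 dz -5.53
1.8 dy cm 10.86 dz -5.43
1.85 dy cm 11.32 dz -5.31
```

View pics/m14.png

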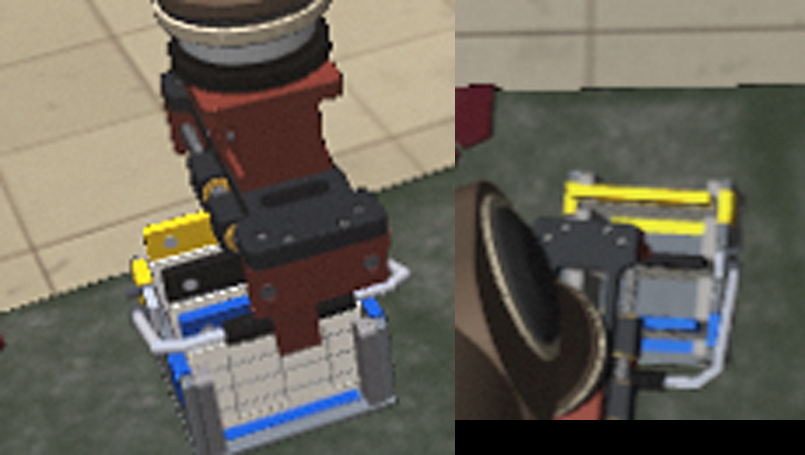

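Sleeve gripped (13.4 mm opening). I start the arc.

Call:
jog_arm([
  [0,[0,0.2,-0.4],[0,0,0]],
  [0,[0,0.4,-0.85],[0,0,0]],
  [0,[0,0.65,-1.25],[0,0,0]],
  [0,[0,0.9,-1.65],[0,0,0]],
  [0,[0,1.2,-2.05],[0,0,0]],
  [0,[0,1.5,-2.4],[0,0,0]],
  [0,[0,1.5,-2.4],[0,0,0]],
])

```text
t: 26.5
position: [441.5, 235.2, 119.3]
ee_rot: [-2.308, -2.129, 0.002]
ft_force: [-7.9, 1.8, 5.8]
width: 13.0
```

```bash
python3 - <<'E'
from h import *
s=st(); x,y=car(s["position"]); print(x,y,"Fc",car(s["ft_force"]),"q from x",np.arccos((493.8-x)/95),"tq",s["torque"])
pic2("m15",sc=(90,170,130,130),tp=(120,130,100,120),f=3.5)
E
```

```text
t 26.5 pos [441.45 235.2  119.3 ] yaw(y) -4.608886126475487 tilt 0.1171911270356088 F [-7.88  1.76  5.85] w 13.022243817795324 q [-1.04  0.36  0.57  2.03 -0.26  0.82 -0.4 ]
421.1670782172656 269.84539597410554 Fc [-7.99  1.12] q from x 0.7004424607319574 tq [ 0.14  1.78 -0.01]
```

View pics/m15.png

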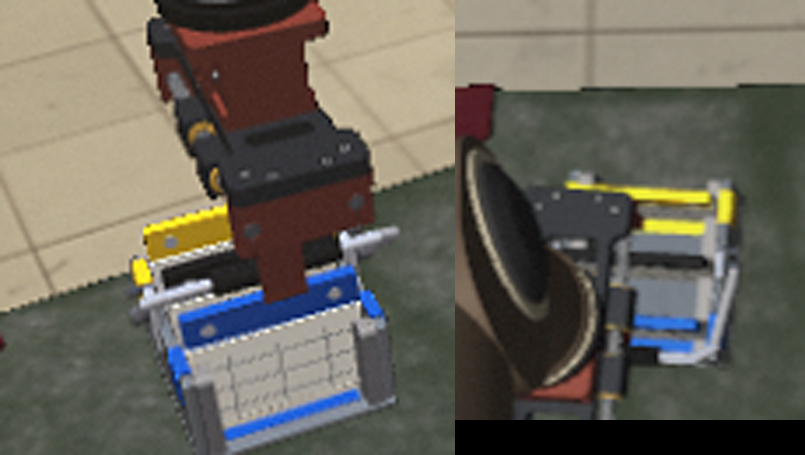

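Call:
jog_arm([
  [0,[0,0.3,-0.4],[0,0,0]],
  [0,[0,0.65,-0.7],[0,0,0]],
  [0,[0,1.0,-1.0],[0,0,0]],
  [0,[0,1.4,-1.3],[0,0,0]],
  [0,[0,1.75,-1.6],[0,0,0]],
  [0,[0,2.15,-1.85],[0,0,0]],
  [0,[0,2.6,-2.1],[0,0,0]],
  [0,[0,3.0,-2.3],[0,0,0]],
  [0,[0,3.4,-2.5],[0,0,0]],
  [0,[0,3.85,-2.7],[0,0,0]],
  [0,[0,4.3,-2.85],[0,0,0]],
  [0,[0,4.75,-2.95],[0,0,0]],
  [0,[0,5.2,-3.1],[0,0,0]],
  [0,[0,5.7,-3.15],[0,0,0]],
  [0,[0,6.2,-3.2],[0,0,0]],
  [0,[0,6.6,-3.25],[0,0,0]],
  [0,[0,6.6,-3.25],[0,0,0]],
])

```text
t: 28.3
position: [509.1, 229.6, 151.5]
ee_rot: [2.309, 2.129, 0.002]
ft_force: [-1.9, -0.1, 3.8]
width: 13.9
```

```bash
python3 - <<'E'
from h import *
s=st(); x,y=car(s["position"]); print(x,y,"Fc",car(s["ft_force"]),"q from x",np.arccos((493.8-x)/95),"tq",s["torque"])
pic2("m16",sc=(90,170,130,130),tp=(120,130,100,120),f=3.5)
E
```

```text
t 28.3 pos [509.09 229.56 151.52] yaw(y) -4.644871687546777 tilt 0.09352958848439484 F [-1.93 -0.1   3.84] w 13.863558035327982 q [-0.96  0.41  0.58  1.87 -0.27  0.94 -0.33]
489.0445986257047 269.64825594405414 Fc [-1.91 -0.26] q from x 1.520718542132195 tq [0.02 0.35 0.  ]
```

View pics/m16.png

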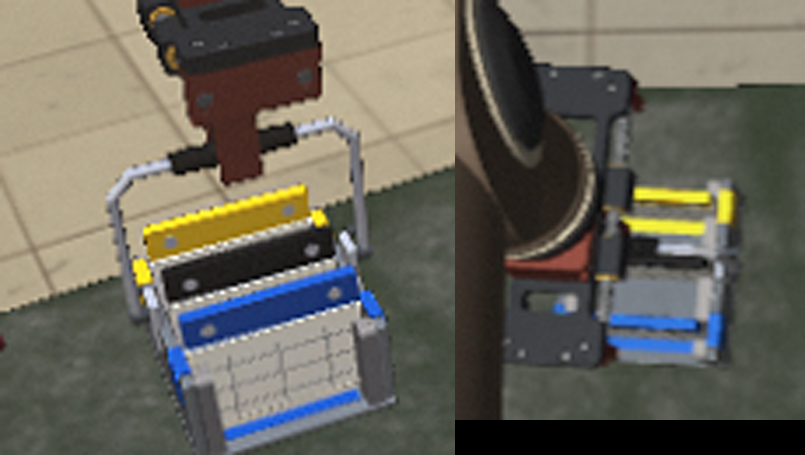

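Call:
jog_arm([
  [0,[0,0.4,0],[0,0,0]],
  [0,[0,0.8,0],[0,0,0]],
  [0,[0,1.2,0],[0,0,0]],
  [0,[0,1.6,0.05],[0,0,0]],
  [0,[0,1.9,0.1],[0,0,0]],
  [0,[0,2.1,0.12],[0,0,0]],
  [0,[0,2.2,0.15],[0,0,0]],
  [0,[0,2.2,0.15],[0,0,0]],
])

```text
t: 29.2
position: [530.1, 227.7, 149.5]
ee_rot: [2.309, 2.13, 0.0]
ft_force: [-1.0, 0.7, -0.8]
width: 13.2
```

```bash
python3 - <<'E'
from h import *
s=st(); x,y=car(s["position"]); print(x,y,"Fc",car(s["ft_force"]),"q from x",np.arccos((493.8-x)/95),"tq",s["torque"])
E
```

```text
t 29.2 pos [530.09 227.74 149.46] yaw(y) -4.6312488255563995 tilt 0.02240052358367736 F [-1.01  0.72 -0.84] w 13.23071610944419 q [-0.92  0.45  0.58  1.83 -0.29  0.95 -0.3 ]
510.12201386761683 269.5176737320281 Fc [-1.07  0.64] q from x 1.7434637058857088 tq [-0.06  0.48  0.01]
```

Not yet at the stop (−1 N only). I push gently further.

Call:
jog_arm([
  [0,[0,0.1,0.02],[0,0,0]],
  [0,[0,0.2,0.04],[0,0,0]],
  [0,[0,0.3,0.06],[0,0,0]],
  [0,[0,0.4,0.08],[0,0,0]],
  [0,[0,0.4,0.08],[0,0,0]],
])

```text
t: 29.7
position: [530.7, 227.7, 149.2]
ee_rot: [-2.305, -2.128, 0.007]
ft_force: [-15.5, -2.1, 15.3]
width: 14.0
```

```bash
python3 - <<'E'
from h import *
s=st(); x,y=car(s["position"]); print(x,y,"Fc",car(s["ft_force"]),"q from x",np.arccos((493.8-x)/95),"tq",s["torque"])
E
```

```text
t 29.7 pos [530.67 227.74 149.25] yaw(y) -4.577843574503139 tilt 0.37559105773193274 F [-15.52  -2.13  15.28] w 13.955883175096588 q [-0.91  0.45  0.57  1.82 -0.3   0.96 -0.29]
510.6974024444482 269.56470869924345 Fc [-15.3   -3.37] q from x 1.7496151893117156 tq [-0.42  3.62 -0.01]
```

End stop reached: the motion stalled with 15 N at q≈1.75. I open and retreat straight up.

Call:
jog_arm([
  [0.36,[0,0,0],[0,0,0]],
  [0.36,[0,0,0],[0,0,0]],
  [0.36,[0,0,0],[0,0,0]],
  [0.36,[0,-0.2,0],[0,0,0]],
  [0.36,[0,-0.2,0],[0,0,0]],
])

```text
t: 30.2
position: [531.9, 227.7, 148.8]
ee_rot: [2.309, 2.13, 0.0]
ft_force: [-0.2, 0.1, 0.6]
width: 31.7
```

```bash
python3 - <<'E'
from h import *
s=st(); x,y=car(s["position"]); print(x,y,"Fc",car(s["ft_force"]))
pic2("m17",sc=(90,150,130,150),tp=(120,130,100,120),f=3.5)
E
```

```text
t 30.2 pos [531.89 227.75 148.77] yaw(y) -4.624159818154847 tilt 0.014663717111891558 F [-0.16  0.12  0.59] w 31.685887117158675 q [-0.92  0.45  0.58  1.82 -0.29  0.95 -0.3 ]
511.9073098221846 269.6684313143517 Fc [-0.17  0.11]
```

View pics/m17.png

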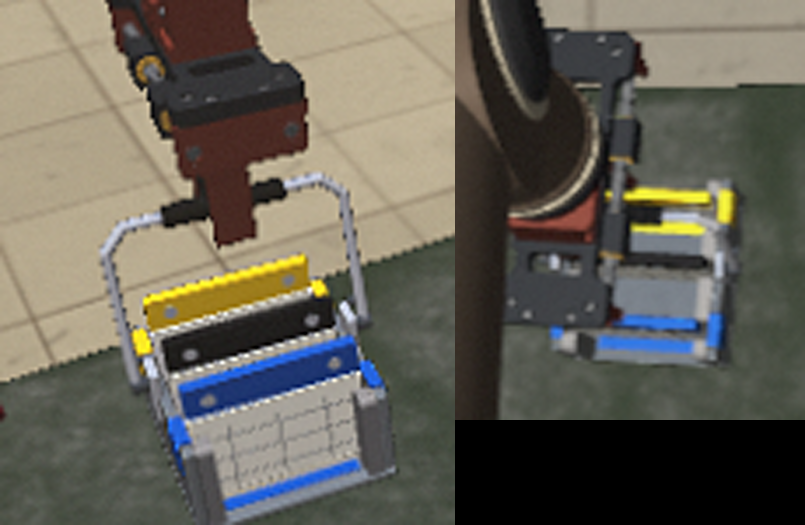

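Call:
jog_arm([
  [0.36,[0,0,-0.5],[0,0,0]],
  [0.36,[0,0,-2],[0,0,0]],
  [0.36,[0,0,-4],[0,0,0]],
  [0.36,[0,0,-7],[0,0,0]],
  [0.36,[0,0,-10],[0,0,0]],
  [0.36,[3,0,-12],[0,0,0]],
  [0.36,[7,0,-13],[0,0,0]],
  [0.36,[11,-2,-13],[0,0,0]],
  [0.36,[15,-4,-13],[0,0,0]],
  [0.36,[19,-7,-13],[0,0,0]],
  [0.36,[22,-10,-13],[0,0,0]],
  [0.36,[25,-13,-13],[0,0,0]],
  [0.36,[25,-13,-13],[0,0,0]],
  [0.36,[25,-13,-13],[0,0,0]],
])

```text
t: 31.7
position: [421.6, 488.3, 279.8]
ee_rot: [2.306, 2.133, 0.001]
ft_force: [0.8, -0.9, -0.3]
width: 31.6
```

```bash
python3 - <<'E'
from h import *
s=st(); t,c=pic2("m18",sc=(90,150,130,150),tp=(120,130,100,120),f=3.5)
cv2.imwrite("pics/scene18.png",c["image"]);cv2.imwrite("pics/top18.png",t["image"])
E
```

```text
t 31.7 pos [421.62 488.33 279.78] yaw(y) -4.472733057219472 tilt 0.04365594042653004 F [ 0.81 -0.9  -0.26] w 31.62643251885759 q [-1.31  0.44  0.55  1.5  -0.23  1.27 -0.81]
```

View pics/m18.png

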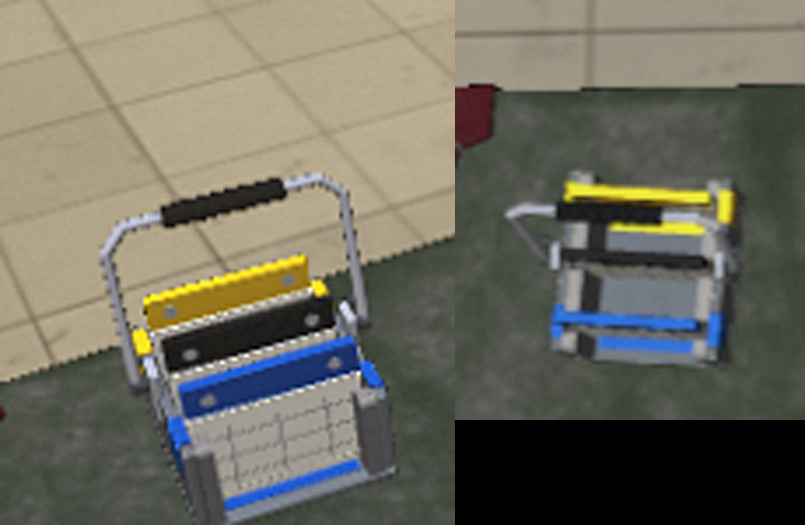

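View pics/scene18.png

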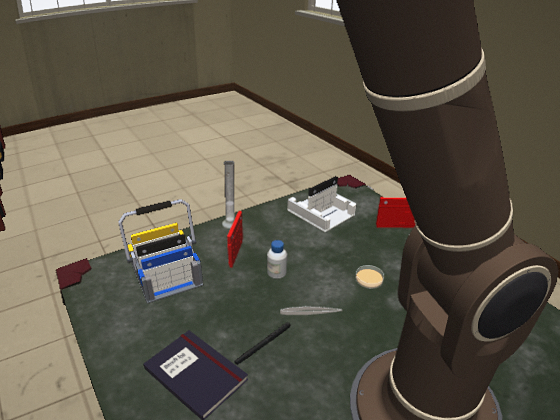

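View pics/top18.png

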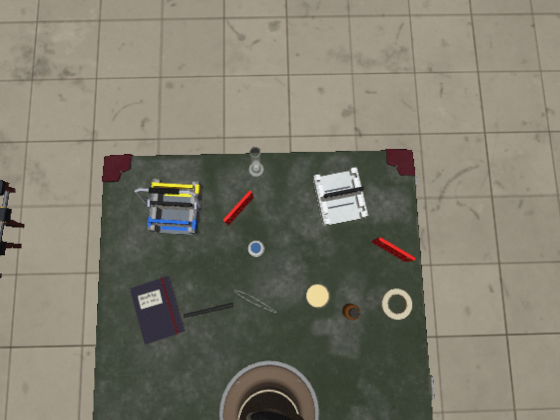

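```bash
python3 - <<'E'
from h import *
t=cams.capture("top");c=cams.capture("scene")
p,e=tri(t,[164.9,190.6],c,[153.7,207.7]); print("sleeve",car(p),p[2],e,"q",np.arctan2(p[2]-70,493.8-car(p)[0]))
for cc,n in((t,"top"),(c,"scene")):
  for col in("blue","yellow"):
    for a,k in blobs(cc["image"],col)[:3]:
      if k[:,0].mean()>230: continue
      r=cv2.minAreaRect(k.astype(np.float32)); b=cv2.boxPoints(r); print(n,col,round(a),b.round(1).tolist(),[car(q).round(1).tolist() for q in onplane(cc,b,95)])
E
```

```text
sleeve [511.75 269.97] 161.28177102283533 2.6662865345974347 q 1.7649201446368061
top blue 155 [[146.89999389648438, 216.39999389648438], [188.89999389648438, 216.39999389648438], [188.89999389648438, 226.10000610351562], [146.89999389648438, 226.10000610351562]] [[457.4, 324.0], [463.2, 221.9], [439.4, 219.7], [433.6, 321.4]]
top blue 93 [[160.3000030517578, 229.10000610351562], [160.5, 225.3000030517578], [187.6999969482422, 226.8000030517578], [187.5, 230.6999969482422]] [[428.1, 288.2], [437.5, 288.7], [437.6, 222.3], [428.2, 222.0]]
top yellow 153 [[150.8000030517578, 187.10000610351562], [150.89999389648438, 181.3000030517578], [192.5, 182.10000610351562], [192.39999389648438, 187.8000030517578]] [[530.4, 322.1], [544.9, 323.4], [548.9, 220.8], [534.5, 219.8]]
top yellow 65 [[164.10000610351562, 195.39999389648438], [164.1999969482422, 192.0], [191.0, 193.39999389648438], [190.8000030517578, 196.8000030517578]] [[511.5, 287.5], [519.9, 287.9], [520.3, 221.9], [511.8, 221.6]]
top yellow 38 [[194.60000610351562, 183.89999389648438], [199.10000610351562, 183.89999389648438], [199.
[... 402 characters left out ...]
 [[153.0, 292.29998779296875], [191.6999969482422, 280.29998779296875], [192.8000030517578, 283.79998779296875], [154.10000610351562, 295.8999938964844]] [[353.0, 324.6], [352.7, 254.5], [343.0, 255.8], [343.6, 325.2]]
scene yellow 480 [[129.39999389648438, 231.60000610351562], [180.6999969482422, 221.10000610351562], [183.39999389648438, 233.6999969482422], [132.0, 244.3000030517578]] [[552.5, 321.6], [541.7, 214.1], [494.9, 223.4], [506.6, 326.3]]
scene yellow 30 [[126.69999694824219, 244.1999969482422], [131.3000030517578, 242.89999389648438], [133.39999389648438, 250.10000610351562], [128.6999969482422, 251.39999389648438]] [[511.8, 335.9], [512.0, 326.6], [486.7, 328.1], [486.6, 337.3]]
```

```bash
python3 - <<'E'
from h import *
print(job.finish_job())
E
```

```text
the job is handed in; nothing more can be done
None
```

The blue and yellow plates are seated in their own carrier slots, the handle is up against its end stop, and the job is handed in. The arm's clock stood at about 32 s of the 72 s allowed.

**Plates**
- Each one went down without touching the groove walls, and I let go only after floor contact. That was Fz +5 N for blue and +14 N for yellow, with the underside at z ≈ 10.0 mm for both.
- One slip: while opening on the blue plate, my command drove the tool about 4.5 mm further down. The plate stayed put.

**Handle**
- I gripped the sleeve and swung it along its arc until it stalled at about 15 N, at q ≈ 1.75.
- After release, a two-camera check put it at q ≈ 1.76. Its rays missed each other by 2.7 mm, so that figure is only approximate.

**Last pictures**
- Both caps stand upright and parallel to the middle plate, and both black-capped plates look undisturbed.
- The bottle and cylinder are still standing where they were, and the arm is clear of everything.
- I had no direct reading of plate heights at the end. That they are fully home rests on the contact heights and the pictures.
- The two cameras disagreed by 1–3 mm on the held plates' sideways position. I corrected for that, and the plates went in freely.

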